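# Clamp the block of hard cheese for shaving

## Task

Set the block of hard cheese up in the carving clamp for shaving: swing the clamp's cam lever fully open, take the cheese knife off the wooden bed and lay it flat in the shallow steel pan, bring the cheese up the ramp and lengthwise between the jaws until its end is right against the back stop, then turn the lever a full quarter turn shut so that the jaws grip the cheese tight. Lay the knife down rather than dropping it, keep the cheese the right way up, and leave the bottle, jar, mill and other goods where they stand.

Things in the scene. Friction and masses are not known exactly. Their poses are not given: they have to be found in the camera images.
- clamp: Carving clamp, fixed to the counter: pale beech bed, two steel jaws. Origin at counter level; x runs from ramp to back stop, z up. Its frame, mm: ramp from z=0 at x=-135 up to z=16 at x=-80; flat bed z=16, x -80 to 115; y -55 to 55, beyond x=20 y -125 to 60. Back stop: plate, front face x=95, top z=58. A seated cheese has its centre at x=30, y=0; its rear 55 mm stands out of the jaws.
- fixed_jaw (a point): Middle of the fixed steel jaw's inner face: clamp frame x=62.5, y=33, z=40 mm. The jaw spans x 35 to 90, z 16 to 64 mm; a lead-in lip bent outwards spans x 20 to 35 mm. The moving jaw facing it has the same x, height and lip.
- pad: Moving jaw's rubber-faced sprung pad, 55 x 8 x 46 mm. Origin at counter level under the pad's middle; its y points to the fixed jaw, its face is 4 mm that way. Face at clamp y=-27 mm with the lever shut, -45 mm open: gap between the jaws 60 shut, 78 mm open.
- cam (a joint): Clamp's cam lever, rad: 0 shut (points along the clamp's +x), 1.57 fully open (points along the clamp's -y), stop at 1.6; opens clockwise seen from above. Starts shut or nearly. Friction 0.3 N m, stays where left. Moves the jaw 11.5 mm per rad; the pad meets a seated cheese at about 0.5 rad and is pressed back 6 mm (about 18 N) at 0.
- cam_knob (a point): Middle of the upright black knob at the lever's end: round, 20 mm across, standing from 63 to 95 mm above the counter, 85 mm from the pivot; below it the flat lever bar, 16 mm wide, z 55 to 65 mm. It moves with the lever.
- cam_pivot (a point): The lever's vertical turning axis, at the knob's height (clamp frame x=62.5, y=-93, z=82 mm); pivot bolt top at 78 mm.
- cheese: Loose block of hard cheese, pale yellow with brown rind, 130 (its x) x 66 (its y) x 60 mm high, about 0.55 kg, starting on the counter before the ramp. Origin: centre of the underside. Either end may go to the stop.
- knife: Short cheese knife lying flat across the bed before the jaws: 170 mm long, 0.12 kg. Dark wooden handle 100 long, 22 wide, 18 high, centred 35 mm to -x of the origin; almond-shaped blade up to 40 wide, 3 thick, 9 mm up, from 22 to 83 mm to +x. Origin: middle of its length, on the underside. Balances about 20 mm to -x.
- pan: Empty shallow stainless pan, fixed: outside 240 (its x) x 130 (its y) x 30 mm high, walls and floor 3 to 5 mm. Origin: centre of the underside.
- oil: Bystander: green oil bottle, 64 mm across, 235 high. Origin: centre of the underside.
- honey: Bystander: amber jar, 70 mm across, 95 high. Origin: centre of the underside.
- mill: Bystander: dark wooden pepper mill, 60 mm across, 158 high. Origin: centre of the underside.
- toma: Bystander: small pale cheese wheel, 124 mm across, 46 high. Origin: centre of the underside.
- salami: Bystander: salami lying along its x, 150 long, 52 mm across. Origin: under its middle.
- bowl: Bystander: white bowl, 100 mm across, 45 high. Origin: centre of the underside.
- wedge: Bystander: wedge of cheese, 85 long, 50 high. Origin: under its pointed end.
Things that resemble listed ones, but are neither listed nor needed, are in the scene too. Of the things like the knife, leave any that is purple; of the rest the larger one is meant. Leave any purple look-alike of the cheese alone.

How it is judged:
By the outcome, as a careful person would: the job done as asked, in the order asked, and still so for the second after the job is handed in, with the robot touching nothing.
It also fails if it takes over 72 s, if anything falls off the work surface, if the arm or the gripper's body presses on something with over 40 N, if the wrist force passes 120 N, or if a joint passes its speed limit or range.

## Robot

A 7-joint arm with a two-finger parallel gripper is mounted at the origin on the work surface. World frame = base frame: x ahead of the robot, y to its left, z up, the work surface at z = 0. Lengths are in m, angles in rad, forces in N, time in s.
With the tool pointing down it reaches from about 0.425 to 1.025 m from the base axis. Payload 3.6 kg.
Tool frame: the origin (TCP) lies midway between the tips of the shut fingers; the grasp point (between the pads) lies 19 mm behind it; z points along the fingers, y is the line along which they close (so a half turn about z gives the same grasp; the last joint's range is limited). The gripper opens to 85 mm and grips with 20 to 120 N. Pads are 22 mm wide; open, the fingers measure 114 mm over their backs; the gripper's body (76 mm by 85 mm) begins 54 mm behind the grasp point. The pads swing forward as they close: fully open they stand 13 mm farther back than shut.
Start: joints at [1.145, 0.591, 0.048, 1.609, -0.033, 0.943, -0.034], TCP at [0.237, -0.685, 0.231] pointing down, gripper open.
Joint ranges: [-2.69, 2.69], [-0.47, 2.24], [-1.27, 1.36], [0.19, 2.51], [-1.53, 4.68], [0.08, 2.07], [-3.09, 3.09]. Speed limits (rad/s): [2.57, 2.57, 3.14, 3.14, 3.14, 3.14, 3.14].

## Interface

Orientations are given as a 3x3 rotation matrix whose columns are the frame's x, y, z axes.
In Python, from cell import state, get_image, camera_info, close_job gives the robot as it stands. The module is installed in compiled form; this text tells all that it offers.
- The arm moves only by the tool apply_moves, never from a script. Its argument "steps" is a list that holds one entry, the list of rows, each a list of 7 numbers: the shift along the tool's x, y, z scaled (see below), then the turn, a rotation vector about the tool's x, y, z scaled (see below), then the closure, from -1 (fully open) to 1 (shut). A call has 1 to 20 rows; each row is the pose to reach, as a shift and turn from the pose commanded when the call began, along the tool's axes at that moment; what a row does not reach only later rows make up. The controller multiplies each number of a shift by 10 cm and each number of a turn by 60 degrees. A row lasts 1/10 s, in which the tool goes at most 50 mm and 8.59 degrees, less where a joint would pass 70% of its speed; a pose out of reach is approached as far as the arm can. A call with a number of a shift or a turn outside -1 to 1 is refused whole. A call with a gripper value outside its range is refused whole. The fingers move at their own pace and stop on an object; "newtons" is the grip in N (left out, the last holds). Time passes only in rows, so rows that repeat a pose let the fingers close. It gives the time, the measured TCP pose, the force, the opening and the grip force at its end, in the units of the state.
- state(): the state, without advancing time (a new reading comes with each control period).
- get_image(name): name is "scene" or "top"; returns the picture (384x512x3 uint8, red, green, blue); there is no depth.
- camera_info(name): a dict with "intrinsics" (3x3 intrinsics, pixels), "dist_coeffs" ([k1, k2, p1, p2, k3] as OpenCV has them; the pictures are not rectified), "R" (3x3) and "t" (3): a world point X has camera coordinates R X + t. Camera axes: x right, y down, z forward; pixel columns grow to the right and rows downward; lengths in m; the calibration is good to about 2 mm. A picture is of the moment at which its call begins. camera_info takes no time and is no camera call.
- close_job(): hands the job in; it is judged then, once.
The state is a dict: "clock": time; "joint_pos": joint angles; "qvel": joint speeds; "effort": joint torques, N m; "tool_pos": TCP position; "tcp_rot": TCP orientation; "force": force on the tool from outside, world axes, zero at the start; "moment": the same for the moment, N m; "finger_gap": opening from 0.0 (shut) to 1.0 (fully open); "grasp_force": force on a finger pad.
Only numpy, scipy, OpenCV 4.12 (cv2) and the standard library are available. Lean on these libraries where they do the work, as an engineer would, in place of code of your own. Each camera call takes 0.05 s, during which the arm holds its last target. There are 200 camera calls.

## Working session

There is one attempt and no reset: what is moved stays moved. The work goes in short steps, Python scripts to look and compute and a tool call to move; the robot and the scene stay as the last step left them, time stands still between calls to the robot, and variables do not carry over. Pictures are saved under pics/ and viewed, at most 10 in all, crops included, and the job is handed in when it is done.

Besides the shell and the picture viewer there is one more tool, called after "Request:" as name(argument=value, ...) on one line, values as JSON. apply_moves: Moves the arm, as the interface text tells. Shifts and turns lie within -1 to 1; 1 stands for 10 cm of shift or 60 degrees of turn. Its arguments: {"type":"object","properties":{"steps":{"type":"array"},"newtons":{"type":"number"}},"required":["steps"]}

```bash
mkdir -p pics; cat > h.py <<'E'
import numpy as np, cv2
from cell import state, get_image, camera_info, close_job
def ray(name,uv):
    c=camera_info(name);K=np.array(c["intrinsics"]);R=np.array(c["R"]);t=np.array(c["t"])
    p=cv2.undistortPoints(np.array(uv,float).reshape(-1,1,2),K,np.array(c["dist_coeffs"],float)).reshape(-1,2)
    d=np.c_[p,np.ones(len(p))]@R
    return -R.T@t,d
def plane(name,uv,z):
    o,d=ray(name,uv);return o+d*((z-o[2])/d[:,2])[:,None]
def proj(name,X):
    c=camera_info(name)
    return cv2.projectPoints(np.array(X,float).reshape(-1,3),cv2.Rodrigues(np.array(c["R"]))[0],np.array(c["t"],float),np.array(c["intrinsics"]),np.array(c["dist_coeffs"],float))[0].reshape(-1,2)
def snap(name,fn,crop=None,scale=1):
    im=get_image(name)[:,:,::-1].copy()
    cv2.imwrite('pics/raw_'+fn,im)
    if crop: x0,y0,x1,y1=crop; im=im[y0:y1,x0:x1]
    if scale!=1: im=cv2.resize(im,None,fx=scale,fy=scale,interpolation=cv2.INTER_CUBIC)
    cv2.imwrite('pics/'+fn,im)
E
python3 - <<'E'
from h import *
snap('top','t0.png',None,1.5);snap('scene','s0.png',None,1.5)
for n in('top','scene'):
    o,d=ray(n,[[256,192]]);print(n,o,d)
s=state();print(s)
E
```

```text
top [0.24567884 0.06254921 1.25644812] [[ 0.19728656 -0.00246831 -0.98055131]]
scene [1.68610153 0.75302644 0.93960974] [[-0.73399154 -0.4203359  -0.53348463]]
{'clock': 0.1, 'joint_pos': array([ 1.14449628,  0.59202325,  0.04831263,  1.60969391, -0.03331841,
        0.94268103, -0.03367117]), 'qvel': array([ 0.00211003, -0.00297875,  0.00053989, -0.00443137, -0.00075786,
        0.00135662,  0.00045576]), 'effort': array([ 4.25742008e-03, -5.49994433e+01,  1.55330546e+00, -1.98823696e+01,
        9.79829463e-03,  3.84878877e-03,  2.20884495e-06]), 'tool_pos': array([ 0.23661843, -0.68451894,  0.23025847]), 'tcp_rot': array([[ 9.45101403e-01,  3.26776340e-01, -7.49504046e-04],
       [ 3.26777183e-01, -9.45099589e-01,  1.85457601e-03],
       [-1.02324405e-04, -1.99768321e-03, -9.99997999e-01]]), 'force': array([-1.0651944 ,  0.16111349,  0.31483712]), 'moment': array([-0.00277342,  0.01676505, -0.03307688]), 'grasp_force': 0.0, 'finger_gap': 0.999058622384147}
```

View pics/t0.png

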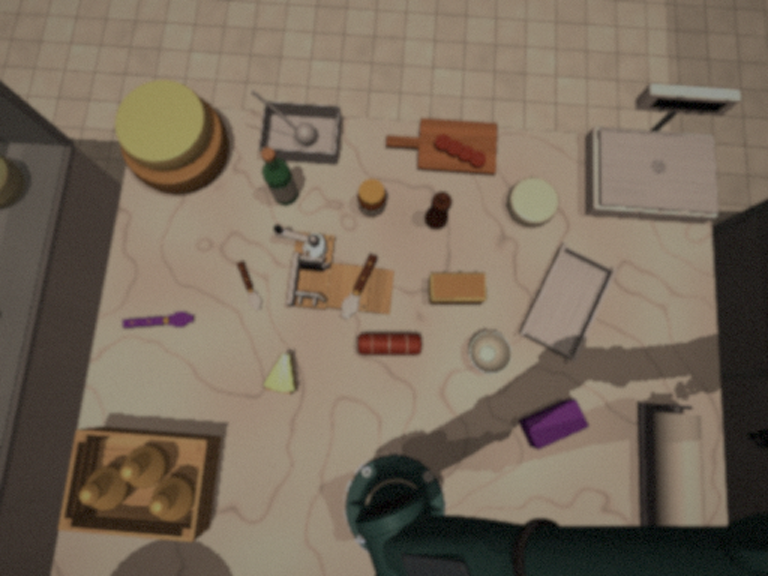

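View pics/s0.png

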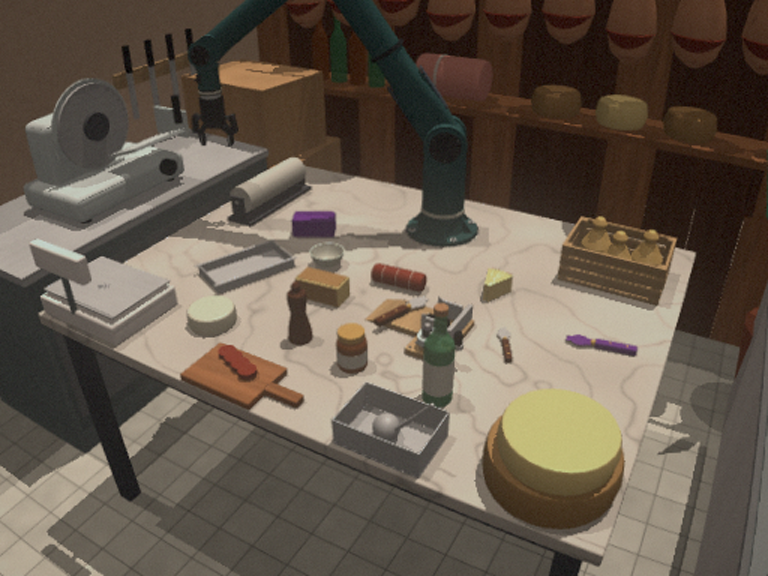

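Top view, raw pixels (shown/1.5). Knife candidates: the brown one on the bed (240,190), a smaller brown one (166,190), a purple one (105,213). I choose the larger brown one on the bed. Cheese candidates: brown/yellow block (305,192), purple block (370,282), round toma (355,135). I choose the first. Pan: empty shallow one (378,201), not the box with the ladle (200,88). The clamp is near (228,190), its ramp pointing right and its lever knob at (186,153).

```bash
python3 - <<'E'
from h import *
im=cv2.imread('pics/raw_t0.png')
c=im[140:240,180:340]
cv2.imwrite('pics/c0.png',cv2.resize(c,None,fx=5,fy=5,interpolation=cv2.INTER_CUBIC))
im=cv2.imread('pics/raw_s0.png')
c=im[150:270,120:340]
c2=cv2.resize(c,None,fx=3.6,fy=3.6,interpolation=cv2.INTER_CUBIC)
cv2.imwrite('pics/c1.png',c2)
E
```

```text
(no output)
```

View pics/c0.png

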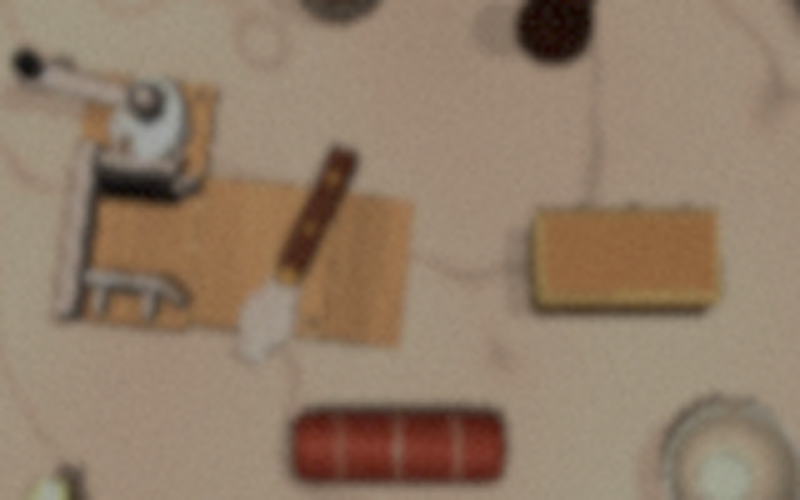

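View pics/c1.png

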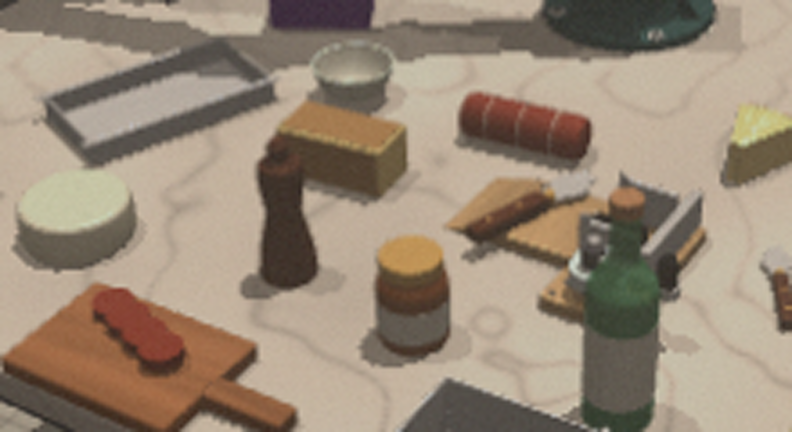

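Crops: the larger brown knife lies across the bed (handle end at crop (343,148), blade tip at (255,360)). The cheese is the brown-topped block at (630,250). The lever points left, its pivot bolt at (147,102) and knob at (27,63), so it is nearly shut.

```bash
cat >> h.py <<'E'
def fit(model,meas):
    m=np.array(model)[:,:2];w=np.array(meas)[:,:2];a=m-m.mean(0);b=w-w.mean(0)
    th=np.arctan2((a[:,0]*b[:,1]-a[:,1]*b[:,0]).sum(),(a*b).sum())
    R=np.array([[np.cos(th),-np.sin(th)],[np.sin(th),np.cos(th)]]);t=w.mean(0)-R@m.mean(0)
    return th,t,np.linalg.norm(w-(m@R.T+t),axis=1)
E
python3 - <<'E'
from h import *
np.set_printoptions(precision=4,suppress=True)
C=lambda u,v:[180+(u+.5)/5-.5,140+(v+.5)/5-.5]
# clamp
pts=[((413,197),(-.135,-.055,0)),((400,347),(-.135,.055,0)),((147,102),(.0625,-.093,.078)),((57,320),(.115,.06,.016)),((218,85),(.02,-.125,.016))]
W=[plane('top',[C(*p)],m[2])[0] for p,m in pts]
th,t,e=fit([m for _,m in pts],W);print('clamp',np.degrees(th),t,e*1000)
kn=plane('top',[C(27,63)],.095)[0];print('knob',kn, 'piv',W[2],np.linalg.norm((kn-W[2])[:2]),np.degrees(np.arctan2(*(kn-W[2])[[1,0]])))
print('cheese top',plane('top',[C(*p) for p in[(537,210),(718,210),(718,295),(540,297)]],.06))
k1=plane('top',[C(343,148)],.016+.018)[0];k2=plane('top',[C(255,360)],.027)[0];k3=plane('top',[C(288,280)],.034)[0]
print('knife',k1,k3,k2,np.linalg.norm(k1-k2),np.linalg.norm(k1-k3),np.degrees(np.arctan2(*(k3-k1)[[1,0]])))
# pan: raw = shown/1.5
P=lambda u,v:[(u+.5)/1.5-.5,(v+.5)/1.5-.5]
pp=plane('top',[P(*p) for p in[(565,247),(612,268),(573,357),(521,334)]],.03);print('pan',pp,pp.mean(0),np.linalg.norm(np.roll(pp,-1,0)-pp,axis=1))
for nm,p,z in[('oil',(268,154),.235),('honey',(373,190),.095),('mill',(442,200),.158),('salami',(390,342),.052),('bowl',(489,350),.045),('toma',(533,201),.046)]:print(nm,plane('top',[P(*p)],z)[0])
# colour masks
im=cv2.imread('pics/raw_t0.png');hsv=cv2.cvtColor(im,cv2.COLOR_BGR2HSV)
m=cv2.inRange(hsv,(8,100,60),(28,255,255));m[:,:280]=0;m[:,335:]=0;m[:170]=0;m[210:]=0
cs,_=cv2.findContours(m,0,1);c=max(cs,key=cv2.contourArea);r=cv2.minAreaRect(c);print('ch',r,plane('top',cv2.boxPoints(r),.06))
E
```

```text
clamp 89.16841081085467 [0.4936 0.1738] [3.1753 2.2366 3.8196 0.1919 1.9276]
knob [0.6017 0.316  0.095 ] piv [0.5847 0.2324 0.078 ] 0.08533536642479718 78.54390770731244
cheese top [[ 0.5318 -0.0465  0.06  ]
 [ 0.5414 -0.1736  0.06  ]
 [ 0.4806 -0.1755  0.06  ]
 [ 0.4699 -0.0519  0.06  ]]
knife [0.5735 0.0937 0.034 ] [0.4736 0.1254 0.034 ] [0.4155 0.1443 0.027 ] 0.1661167341885753 0.10486898377280612 162.4071756762058
pan [[ 0.6274 -0.3714  0.03  ]
 [ 0.5833 -0.4846  0.03  ]
 [ 0.3626 -0.3902  0.03  ]
 [ 0.4073 -0.2685  0.03  ]] [ 0.4952 -0.3787  0.03  ] [0.1215 0.24   0.1297 0.243 ]
oil [0.7203 0.3246 0.235 ]
honey [0.7128 0.1029 0.095 ]
mill [ 0.6755 -0.0537  0.158 ]
salami [0.3634 0.0373 0.052 ]
bowl [ 0.3628 -0.1915  0.045 ]
toma [ 0.7335 -0.2876  0.046 ]
ch ((304.5, 192.0), (20.0, 37.0), 90.0) [[ 0.5301 -0.0431  0.06  ]
 [ 0.5399 -0.1729  0.06  ]
 [ 0.4685 -0.1752  0.06  ]
 [ 0.4589 -0.047   0.06  ]]
```

Sizes check out (cheese about 128×62, pan 240×125, lever 85 mm). I plan to push the lever open with shut fingers on the bar, inside the knob, which keeps clear of the bottle.

```bash
cat >> h.py <<'E'
from scipy.spatial.transform import Rotation as Ro
def yawR(d):
    a=np.radians(d);s,c=np.sin(a),np.cos(a);return np.array([[-s,c,0],[c,s,0],[0,0,-1.]])
def plan(wps,start=None):
    """wps: (x,y,z,yaw deg of tool y). prints single targets (dx dy dz 0 0 rz) & rows needed, one per call"""
    s=state();P=np.array(s['tool_pos']);R=np.array(s['tcp_rot'])
    if start is not None: P=np.array(start[:3],float);R=yawR(start[3])
    for w in wps:
        for _ in range(20):
            v=R.T@(np.array(w[:3])-P)/.1; r=Ro.from_matrix(R.T@yawR(w[3])).as_rotvec()/np.radians(60)
            k=max(1,np.abs(v).max(),np.abs(r).max()/.99); n=int(np.ceil(k-1e-3))
            tv=np.round(v/n,3);tr=np.round(r/n,3)
            rows=max(np.linalg.norm(tv)*2,np.linalg.norm(tr)*60/8.59)
            print(*tv,*tr,'rows>=%.1f'%rows)
            P=P+R@tv*.1;R=R@Ro.from_rotvec(tr*np.radians(60)).as_matrix()
            if n==1:break
        print('  at',P.round(4))
E
python3 - <<'E'
from h import *
p=np.array([.5865,.2337])
def L(phi,s,r=.056):
    a=np.radians(phi);return p+r*np.array([np.cos(a),np.sin(a)])+s*np.array([-np.sin(a),np.cos(a)])
plan([(.47,-.2,.25,20),(*L(78.5,.038),.24,78.5),(*L(78.5,.038),.060,78.5)])
print('push')
for ph in (78.5,60,40,20,0,-2.5):print(ph,L(ph,.019))
plan([(*L(60,.019),.06,60),],(*L(78.5,.038),.06,78.5))
E
```

```text
0.947 -0.954 -0.048 -0.0 -0.0 -0.379 rows>=2.7
0.932 -0.385 -0.036 -0.0 -0.0 -0.284 rows>=2.0
0.753 -0.072 -0.027 -0.0 -0.0 -0.213 rows>=1.5
0.75 0.097 -0.026 -0.0 -0.001 -0.213 rows>=1.5
0.71 0.26 -0.027 -0.0 -0.0 -0.213 rows>=1.5
0.635 0.411 -0.028 -0.001 -0.001 -0.213 rows>=1.5
  at [ 0.47 -0.2   0.25]
0.871 0.509 0.02 0.0 0.0 -0.195 rows>=2.0
0.999 0.9 0.027 0.0 0.0 -0.26 rows>=2.7
0.481 0.757 0.018 0.0 0.0 -0.173 rows>=1.8
0.336 0.831 0.018 0.0 0.0 -0.174 rows>=1.8
0.18 0.879 0.018 0.0 0.0 -0.173 rows>=1.8
  at [0.5604 0.2962 0.24  ]
0.0 -0.0 0.9 0.0 0.0 -0.0 rows>=1.8
0.0 -0.001 0.9 0.0 0.0 -0.0 rows>=1.8
  at [0.5605 0.2961 0.06  ]
push
78.5 [0.57904603 0.29236377]
60 [0.59804552 0.29169742]
40 [0.61718552 0.28425095]
20 [0.6326244  0.27070729]
0 [0.6425 0.2527]
-2.5 [0.64327547 0.25023923]
-0.378 0.031 0.0 0.0 0.0 0.308 rows>=2.2
  at [0.5981 0.2917 0.06  ]
```

Request:
apply_moves(steps=[[[0.95, -0.95, -0.05, 0, 0, -0.38, 1], [0.95, -0.95, -0.05, 0, 0, -0.38, 1], [0.95, -0.95, -0.05, 0, 0, -0.38, 1], [0.95, -0.95, -0.05, 0, 0, -0.38, 1]]], newtons=20)

```text
clock: 0.5
tool_pos: [0.3, -0.558, 0.236]
tcp_rot: [[0.738, 0.675, 0.002], [0.675, -0.738, 0.005], [0.005, -0.003, -1.0]]
force: [0.6, -0.4, 0.3]
finger_gap: 0.332
grasp_force: 0.0
```

Request:
apply_moves(steps=[[[0.93, -0.385, -0.036, 0, 0, -0.284, 1], [0.93, -0.385, -0.036, 0, 0, -0.284, 1], [0.93, -0.385, -0.036, 0, 0, -0.284, 1]]])

```text
clock: 0.8
tool_pos: [0.3432, -0.4668, 0.2397]
tcp_rot: [[0.507, 0.862, 0.001], [0.862, -0.507, 0.005], [0.005, -0.001, -1.0]]
force: [0.0, 0.1, 0.1]
finger_gap: -0.007
grasp_force: 0.0
```

Request:
apply_moves(steps=[[[0.753, -0.072, -0.027, 0, 0, -0.213, 1], [0.753, -0.072, -0.027, 0, 0, -0.213, 1], [0.753, -0.072, -0.027, 0, 0, -0.213, 1]]])

```text
clock: 1.1
tool_pos: [0.3742, -0.4016, 0.2427]
tcp_rot: [[0.308, 0.951, 0.001], [0.951, -0.308, 0.002], [0.002, 0.0, -1.0]]
force: [0.8, -0.2, -0.0]
finger_gap: 0.003
grasp_force: 0.0
```

Request:
apply_moves(steps=[[[0.75, 0.097, -0.026, 0, 0, -0.213, 1], [0.75, 0.097, -0.026, 0, 0, -0.213, 1], [0.75, 0.097, -0.026, 0, 0, -0.213, 1]]])

```text
clock: 1.4
tool_pos: [0.4069, -0.3338, 0.2454]
tcp_rot: [[0.09, 0.996, 0.001], [0.996, -0.09, 0.001], [0.002, 0.001, -1.0]]
force: [0.1, -0.3, 0.1]
finger_gap: 0.004
grasp_force: 0.0
```

Request:
apply_moves(steps=[[[0.71, 0.26, -0.027, 0, 0, -0.213, 1], [0.71, 0.26, -0.027, 0, 0, -0.213, 1], [0.71, 0.26, -0.027, 0, 0, -0.213, 1]]])

```text
clock: 1.7
tool_pos: [0.4396, -0.2657, 0.2482]
tcp_rot: [[-0.133, 0.991, 0.002], [0.991, 0.133, 0.001], [0.001, 0.002, -1.0]]
force: [-0.3, 0.0, -0.8]
finger_gap: -0.001
grasp_force: 0.0
```

Request:
apply_moves(steps=[[[0.635, 0.411, -0.028, 0, 0, -0.213, 1], [0.635, 0.411, -0.028, 0, 0, -0.213, 1], [0.635, 0.411, -0.028, 0, 0, -0.213, 1]]])

```text
clock: 2.0
tool_pos: [0.4722, -0.1981, 0.2511]
tcp_rot: [[-0.348, 0.938, 0.002], [0.938, 0.348, 0.001], [0.0, 0.002, -1.0]]
force: [0.3, -0.1, 1.3]
finger_gap: 0.003
grasp_force: 0.0
```

Request:
apply_moves(steps=[[[0.87, 0.51, 0.02, 0, 0, -0.195, 1], [0.87, 0.51, 0.02, 0, 0, -0.195, 1], [0.87, 0.51, 0.02, 0, 0, -0.195, 1]]])

```text
clock: 2.3
tool_pos: [0.4896, -0.0963, 0.2491]
tcp_rot: [[-0.533, 0.846, 0.002], [0.846, 0.533, 0.003], [0.001, 0.003, -1.0]]
force: [0.1, 0.2, 0.7]
finger_gap: -0.002
grasp_force: 0.0
```

Request:
apply_moves(steps=[[[1, 0.9, 0.027, 0, 0, -0.26, 1], [1, 0.9, 0.027, 0, 0, -0.26, 1], [1, 0.9, 0.027, 0, 0, -0.26, 1], [1, 0.9, 0.027, 0, 0, -0.26, 1]]])

```text
clock: 2.7
tool_pos: [0.5135, 0.0348, 0.2464]
tcp_rot: [[-0.739, 0.674, 0.002], [0.674, 0.739, 0.003], [0.0, 0.003, -1.0]]
force: [-0.0, -0.9, -0.1]
finger_gap: 0.0
grasp_force: 0.0
```

Request:
apply_moves(steps=[[[0.48, 0.757, 0.018, 0, 0, -0.173, 1], [0.48, 0.757, 0.018, 0, 0, -0.173, 1], [0.48, 0.757, 0.018, 0, 0, -0.173, 1]]])

```text
clock: 3.0
tool_pos: [0.5296, 0.123, 0.2447]
tcp_rot: [[-0.848, 0.531, 0.002], [0.531, 0.848, 0.004], [0.0, 0.004, -1.0]]
force: [-0.6, 0.4, -0.1]
finger_gap: -0.001
grasp_force: 0.0
```

Request:
apply_moves(steps=[[[0.336, 0.831, 0.018, 0, 0, -0.174, 1], [0.336, 0.831, 0.018, 0, 0, -0.174, 1], [0.336, 0.831, 0.018, 0, 0, -0.174, 1]]])

```text
clock: 3.3
tool_pos: [0.5454, 0.2111, 0.2427]
tcp_rot: [[-0.929, 0.369, 0.001], [0.369, 0.929, 0.004], [0.0, 0.005, -1.0]]
force: [-0.8, -0.1, 0.4]
finger_gap: 0.001
grasp_force: 0.0
```

Request:
apply_moves(steps=[[[0.18, 0.879, 0.018, 0, 0, -0.173, 1], [0.18, 0.879, 0.018, 0, 0, -0.173, 1], [0.18, 0.879, 0.018, 0, 0, -0.173, 1], [0.18, 0.879, 0.018, 0, 0, -0.173, 1]]])

```text
clock: 3.7
tool_pos: [0.561, 0.2929, 0.2397]
tcp_rot: [[-0.98, 0.201, -0.001], [0.201, 0.98, -0.003], [0.0, -0.003, -1.0]]
force: [-0.9, -0.5, -0.5]
finger_gap: 0.002
grasp_force: 0.0
```

```bash
python3 - <<'E'
from h import *
s=state();print(s['tool_pos'],s['tcp_rot'])
p=np.array([.5865,.2337])
def L(phi,s,r=.056):
    a=np.radians(phi);return p+r*np.array([np.cos(a),np.sin(a)])+s*np.array([-np.sin(a),np.cos(a)])
plan([(*L(78.5,.040),.15,78.5),(*L(78.5,.040),.060,78.5)])
for a,b in((78.5,39),(39,-2.5)):
  print('from',a)
  st=(*L(a,.04 if a==78.5 else .019),.06,a)
  for f in np.linspace(a,b,6):plan([(*L(f,.019),.06,f)],st)
E
```

```text
[0.56102087 0.29293895 0.23970887] [[-9.79513605e-01  2.01376368e-01 -8.10352189e-04]
 [ 2.01377851e-01  9.79509833e-01 -2.72897625e-03]
 [ 2.44196611e-04 -2.83625635e-03 -9.99995948e-01]]
0.032 0.033 0.897 -0.003 -0.0 -0.002 rows>=1.8
  at [0.5585 0.2966 0.15  ]
-0.0 -0.0 0.9 0.0 -0.0 0.0 rows>=1.8
  at [0.5585 0.2966 0.06  ]
from 78.5
-0.21 0.0 0.0 0.0 0.0 0.0 rows>=0.4
  at [0.579  0.2924 0.06  ]
-0.289 0.021 0.0 0.0 0.0 0.132 rows>=0.9
  at [0.5872 0.2928 0.06  ]
-0.37 0.031 0.0 0.0 0.0 0.263 rows>=1.8
  at [0.5953 0.2922 0.06  ]
-0.451 0.029 0.0 0.0 0.0 0.395 rows>=2.8
  at [0.6032 0.2904 0.06  ]
-0.532 0.017 0.0 0.0 0.0 0.527 rows>=3.7
  at [0.6109 0.2876 0.06  ]
-0.61 -0.007 0.0 0.0 0.0 0.658 rows>=4.6
  at [0.6181 0.2837 0.06  ]
from 39
0.0 0.0 0.0 0.0 0.0 0.0 rows>=0.0
  at [0.6181 0.2837 0.06  ]
-0.083 0.022 0.0 0.0 0.0 0.138 rows>=1.0
  at [0.625  0.2786 0.06  ]
-0.168 0.031 0.0 0.0 0.0 0.277 rows>=1.9
  at [0.631  0.2726 0.06  ]
-0.253 0.028 0.0 0.0 0.0 0.415 rows>=2.9
  at [0.6362 0.2658 0.06  ]
-0.338 0.013 0.0 0.0 0.0 0.553 rows>=3.9
  at [0.6403 0.2583 0.06  ]
-0.419 -0.015 0.0 0.0 0.0 0.692 rows>=4.8
  at [0.6433 0.2502 0.06  ]
```

Descend, then push.

Request:
apply_moves(steps=[[[0.03, 0.03, 0.9, 0, 0, 0, 1], [0.03, 0.03, 0.9, 0, 0, 0, 1], [0.03, 0.03, 0.9, 0, 0, 0, 1]]])

```text
clock: 4.0
tool_pos: [0.5554, 0.2914, 0.1449]
tcp_rot: [[-0.979, 0.203, -0.009], [0.203, 0.979, -0.01], [0.007, -0.012, -1.0]]
force: [-0.8, -0.9, -0.1]
finger_gap: 0.003
grasp_force: 0.0
```

Request:
apply_moves(steps=[[[0, 0, 0.4, 0, 0, 0, 1], [0, 0, 0.7, 0, 0, 0, 1], [0, 0, 0.9, 0, 0, 0, 1], [0, 0, 0.9, 0, 0, 0, 1]]])

```text
clock: 4.4
tool_pos: [0.558, 0.2953, 0.0595]
tcp_rot: [[-0.979, 0.202, -0.002], [0.202, 0.979, -0.004], [0.001, -0.005, -1.0]]
force: [0.0, -0.4, 1.0]
finger_gap: -0.0
grasp_force: 0.0
```

Request:
apply_moves(steps=[[[-0.1, 0, 0, 0, 0, 0, 1], [-0.21, 0, 0, 0, 0, 0, 1], [-0.29, 0.02, 0, 0, 0, 0.13, 1], [-0.37, 0.03, 0, 0, 0, 0.26, 1], [-0.45, 0.03, 0, 0, 0, 0.395, 1], [-0.53, 0.017, 0, 0, 0, 0.527, 1], [-0.61, -0.007, 0, 0, 0, 0.658, 1], [-0.61, -0.007, 0, 0, 0, 0.658, 1]]])

```text
clock: 5.2
tool_pos: [0.6181, 0.2868, 0.0628]
tcp_rot: [[-0.629, 0.778, 0.001], [0.778, 0.629, 0.001], [0.001, 0.001, -1.0]]
force: [-4.1, 0.3, 4.0]
finger_gap: -0.005
grasp_force: 2.7
```

```bash
python3 - <<'E'
from h import *
snap('scene','s1.png',(240,180,340,260),6)
E
```

```text
(no output)
```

View pics/s1.png

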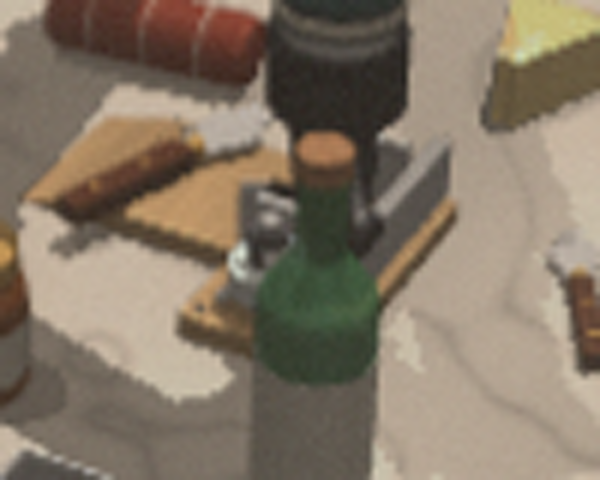

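```bash
python3 - <<'E'
from h import *
s=state();print(s['tool_pos'],s['force'],s['clock'])
p=np.array([.5865,.2337])
for a in (78.5,60,39,30,20):
    r=np.radians(a);k=[*(p+.085*np.array([np.cos(r),np.sin(r)])),.085]
    print(a,np.round((proj('scene',[k])[0]-[240,180])*6), np.round((proj('top',[k])[0]-[160,120])*7))
print('tcp',(proj('scene',[s['tool_pos']])[0]-[240,180])*6,(proj('top',[s['tool_pos']])[0]-[160,120])*7)
snap('top','t1.png',(160,120,270,200),7)
E
```

```text
[0.61807684 0.28681348 0.06268073] [-3.17288315 -0.21386385  6.5035333 ] 5.25
78.5 [388. 261.] [177. 228.]
60 [353. 281.] [202. 181.]
39 [301. 293.] [247. 139.]
30 [276. 295.] [270. 127.]
20 [249. 294.] [298. 117.]
tcp [325.6302255  292.08546089] [246.90829452 218.3052439 ]
```

View pics/t1.png

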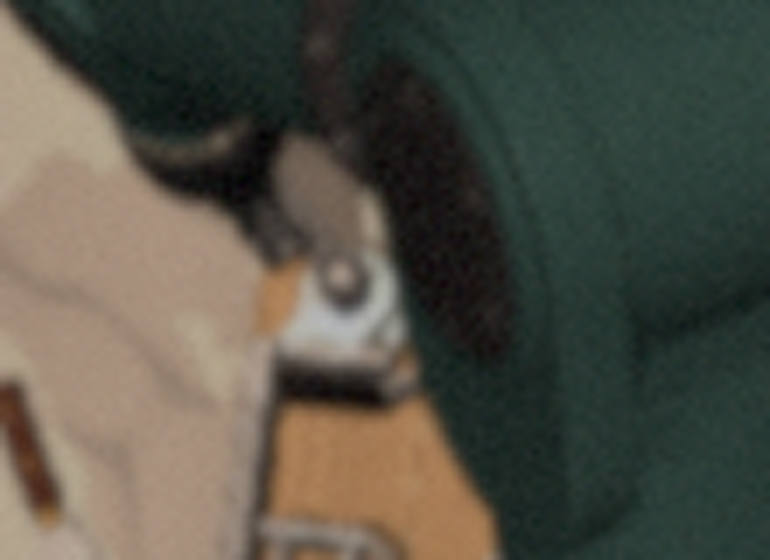

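The lever has swung well past half: the bar now runs from the bolt (345,280) to about (300,140) in the crop. The finger must be wider than I assumed, so I continue in smaller steps, 3 mm higher.

Request:
apply_moves(steps=[[[-0.04, 0.01, -0.03, 0, 0, 0.07, 1], [-0.083, 0.022, -0.03, 0, 0, 0.138, 1], [-0.125, 0.027, -0.03, 0, 0, 0.208, 1], [-0.168, 0.031, -0.03, 0, 0, 0.277, 1], [-0.168, 0.031, -0.03, 0, 0, 0.277, 1]]])

```text
clock: 5.8
tool_pos: [0.632, 0.2756, 0.0652]
tcp_rot: [[-0.383, 0.924, 0.003], [0.924, 0.383, 0.002], [0.001, 0.003, -1.0]]
force: [-1.5, 0.6, 3.4]
finger_gap: -0.003
grasp_force: 3.2
```

Request:
apply_moves(steps=[[[-0.04, 0.01, 0, 0, 0, 0.07, 1], [-0.083, 0.015, 0, 0, 0, 0.138, 1], [-0.083, 0.015, 0, 0, 0, 0.138, 1]]])

```text
clock: 6.1
tool_pos: [0.6361, 0.2697, 0.0652]
tcp_rot: [[-0.247, 0.969, 0.003], [0.969, 0.247, 0.003], [0.002, 0.003, -1.0]]
force: [-2.1, 2.3, 6.5]
finger_gap: 0.002
grasp_force: 3.5
```

Request:
apply_moves(steps=[[[0.0, 0, -0.15, 0, 0, 0, 1], [0.3, 0, -0.15, 0, 0, 0, 1], [0.3, 0, 0.05, 0, 0, 0, 1], [0.3, 0, 0.09, 0, 0, 0, 1], [0.3, 0, 0.09, 0, 0, 0, 1]]])

```text
clock: 6.6
tool_pos: [0.6279, 0.2946, 0.054]
tcp_rot: [[-0.244, 0.97, -0.001], [0.97, 0.244, -0.003], [-0.003, -0.002, -1.0]]
force: [-0.6, 0.2, 0.5]
finger_gap: 0.002
grasp_force: 0.0
```

Request:
apply_moves(steps=[[[-0.06, 0, 0, 0, 0, 0, 1], [-0.12, 0, 0, 0, 0, 0, 1], [-0.16, 0, 0, 0, 0, 0, 1], [-0.16, 0, 0, 0, 0, 0, 1]]])

```text
clock: 7.0
tool_pos: [0.633, 0.283, 0.0557]
tcp_rot: [[-0.245, 0.97, 0.003], [0.97, 0.245, 0.004], [0.004, 0.004, -1.0]]
force: [0.8, 3.4, -0.9]
finger_gap: -0.002
grasp_force: 1.6
```

```bash
cat >> h.py <<'E'
def seq(wps):
    """targets all relative to the current pose (rows of one call)"""
    s=state();P=np.array(s['tool_pos']);R=np.array(s['tcp_rot'])
    for w in wps:
        v=R.T@(np.array(w[:3])-P)/.1; r=Ro.from_matrix(R.T@yawR(w[3])).as_rotvec()/np.radians(60)
        print(np.round(v,3),np.round(r,3))
p=np.array([.5865,.2337])
def L(phi,s,r=.056):
    a=np.radians(phi);return p+r*np.array([np.cos(a),np.sin(a)])+s*np.array([-np.sin(a),np.cos(a)])
E
python3 - <<'E'
from h import *
seq([(*L(a,.020,.062),.056,a*.85) for a in (24,20,16,12,8,4,0,-2)])
E
```

```text
[-0.062  0.005 -0.004] [ 0.004 -0.003 -0.104]
[-0.103  0.025 -0.004] [ 0.004 -0.003 -0.047]
[-0.145  0.042 -0.004] [ 0.004 -0.003  0.009]
[-0.188  0.056 -0.004] [ 0.004 -0.003  0.066]
[-0.232  0.067 -0.004] [ 0.004 -0.004  0.123]
[-0.277  0.074 -0.004] [ 0.003 -0.004  0.179]
[-0.322  0.079 -0.004] [ 0.003 -0.004  0.236]
[-0.345  0.08  -0.004] [ 0.003 -0.004  0.264]
```

Request:
apply_moves(steps=[[[-0.06, 0.01, 0, 0, 0, 0, 1], [-0.103, 0.025, 0, 0, 0, 0, 1], [-0.145, 0.042, 0, 0, 0, 0.01, 1], [-0.188, 0.056, 0, 0, 0, 0.066, 1], [-0.23, 0.067, 0, 0, 0, 0.12, 1], [-0.23, 0.067, 0, 0, 0, 0.12, 1]]])

```text
clock: 7.6
tool_pos: [0.6442, 0.2617, 0.0556]
tcp_rot: [[-0.121, 0.993, 0.001], [0.993, 0.121, 0.002], [0.002, 0.002, -1.0]]
force: [-0.2, 2.9, 1.7]
finger_gap: 0.004
grasp_force: 1.9
```

Request:
apply_moves(steps=[[[-0.045, 0.01, 0, 0, 0, 0.06, 1], [-0.09, 0.01, 0, 0, 0, 0.1, 1], [-0.09, 0.01, 0, 0, 0, 0.1, 1]]])

```text
clock: 7.9
tool_pos: [0.6469, 0.2531, 0.0555]
tcp_rot: [[-0.018, 1.0, 0.003], [1.0, 0.018, 0.002], [0.002, 0.003, -1.0]]
force: [2.0, 4.8, 2.3]
finger_gap: -0.0
grasp_force: 2.2
```

Request:
apply_moves(steps=[[[-0.03, 0, 0, 0, 0, 0.02, 1], [-0.03, 0, 0, 0, 0, 0.02, 1]]])

```text
clock: 8.1
tool_pos: [0.6473, 0.2513, 0.0556]
tcp_rot: [[0.003, 1.0, 0.004], [1.0, -0.003, 0.004], [0.004, 0.004, -1.0]]
force: [0.7, 5.7, 0.7]
finger_gap: -0.001
grasp_force: 3.1
```

Request:
apply_moves(steps=[[[-0.03, 0, 0, 0, 0, 0.02, 1], [-0.03, 0, 0, 0, 0, 0.02, 1]]])

```text
clock: 8.3
tool_pos: [0.6474, 0.2512, 0.0557]
tcp_rot: [[0.022, 1.0, 0.005], [1.0, -0.022, 0.008], [0.008, 0.005, -1.0]]
force: [2.4, 10.4, -0.7]
finger_gap: -0.002
grasp_force: 4.7
```

The lever is against its stop, so it is fully open. Lift off and go to the knife.

```bash
python3 - <<'E'
from h import *
s=state();P=s['tool_pos']
plan([(P[0],P[1]+.015,.15,0),(.509,.114,.15,72.4),(.509,.114,.075,72.4)])
# refine knife via scene: mean of raw top mask for dark-red handle
im=cv2.imread('pics/raw_s0.png')
print('scene handle ends',plane('scene',[[120+468/3.6,150+228/3.6],[120+552/3.6,150+196/3.6]],.034))
E
```

```text
0.158 0.001 -0.942 0.005 -0.008 -0.021 rows>=1.9
  at [0.6474 0.2663 0.15  ]
-0.761 -0.692 0.0 -0.0 -0.0 -0.603 rows>=4.2
-0.103 -0.504 0.0 -0.0 -0.0 -0.302 rows>=2.1
0.058 -0.512 0.001 -0.0 -0.0 -0.302 rows>=2.1
  at [0.509  0.1139 0.15  ]
0.0 0.001 0.75 -0.0 -0.0 0.0 rows>=1.5
  at [0.509 0.114 0.075]
scene handle ends [[0.57660602 0.09162002 0.034     ]
 [0.48493234 0.13904541 0.034     ]]
```

Request:
apply_moves(steps=[[[0.15, 0, 0, 0, 0, 0, 1], [0.15, 0, -0.94, 0.005, -0.008, 0, 1], [0.15, 0, -0.94, 0.005, -0.008, 0, 1], [0.15, 0, -0.94, 0.005, -0.008, 0, 1]]])

```text
clock: 8.7
tool_pos: [0.6503, 0.2611, 0.1549]
tcp_rot: [[0.025, 1.0, 0.004], [1.0, -0.025, -0.007], [-0.007, 0.004, -1.0]]
force: [0.3, 1.0, 0.2]
finger_gap: -0.001
grasp_force: 0.0
```

Request:
apply_moves(steps=[[[-0.76, -0.69, 0, 0, 0, -0.6, -0.2], [-0.76, -0.69, 0, 0, 0, -0.6, -0.2], [-0.76, -0.69, 0, 0, 0, -0.6, -0.2], [-0.76, -0.69, 0, 0, 0, -0.6, -0.2], [-0.76, -0.69, 0, 0, 0, -0.6, -0.2]]])

```text
clock: 9.2
tool_pos: [0.5746, 0.1838, 0.1489]
tcp_rot: [[-0.567, 0.823, -0.008], [0.824, 0.567, -0.012], [-0.005, -0.013, -1.0]]
force: [-0.6, 0.4, 0.4]
finger_gap: 0.603
grasp_force: 0.0
```

Request:
apply_moves(steps=[[[-0.103, -0.504, 0, 0, 0, -0.302, -0.2], [-0.103, -0.504, 0, 0, 0, -0.302, -0.2], [-0.103, -0.504, 0, 0, 0, -0.302, -0.2]]])

```text
clock: 9.5
tool_pos: [0.5386, 0.1473, 0.1493]
tcp_rot: [[-0.794, 0.608, -0.008], [0.608, 0.794, -0.011], [-0.0, -0.013, -1.0]]
force: [1.0, 0.2, 0.5]
finger_gap: 0.599
grasp_force: 0.0
```

Request:
apply_moves(steps=[[[0.058, -0.512, 0, 0, 0, -0.302, -0.2], [0.058, -0.512, 0, 0, 0, -0.302, -0.2], [0.058, -0.512, 0, 0, 0, -0.302, -0.2], [0.058, -0.512, 0, 0, 0, -0.302, -0.2]]])

```text
clock: 9.9
tool_pos: [0.5059, 0.1137, 0.151]
tcp_rot: [[-0.943, 0.333, -0.003], [0.333, 0.943, -0.006], [0.001, -0.007, -1.0]]
force: [-0.4, -0.0, 0.2]
finger_gap: 0.599
grasp_force: 0.0
```

```bash
python3 - <<'E'
from h import *
plan([(.509,.1135,.060,71),(.509,.1135,.0165,71)])
print(proj('top',[[.509,.114,.034]]),proj('scene',[[.509,.114,.034]]))
snap('scene','s2.png',(200,170,320,260),5)
E
```

```text
-0.031 0.015 0.91 -0.007 -0.001 -0.008 rows>=1.8
  at [0.509  0.1135 0.06  ]
0.0 0.0 0.435 0.0 0.0 0.0 rows>=0.9
  at [0.509  0.1135 0.0165]
[[241.17444095 186.1441566 ]] [[264.35114699 205.81565956]]
```

View pics/s2.png

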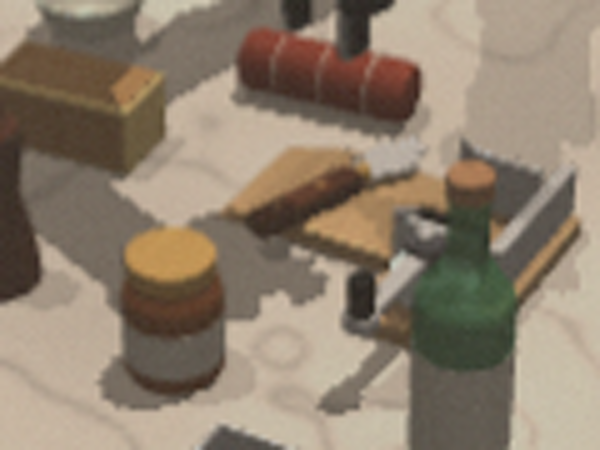

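The lever stands fully open (knob at crop (362,290)). The knife is untouched and the grasp point projects to (322,179), on the handle.

Request:
apply_moves(steps=[[[-0.03, 0.015, 0.91, 0, 0, 0, -0.2], [-0.03, 0.015, 0.91, 0, 0, 0, -0.2], [-0.03, 0.015, 0.91, 0, 0, 0, -0.2]]])

```text
clock: 10.25
tool_pos: [0.5051, 0.1121, 0.0558]
tcp_rot: [[-0.944, 0.33, -0.012], [0.33, 0.944, -0.011], [0.008, -0.014, -1.0]]
force: [-1.0, -1.6, 0.4]
finger_gap: 0.601
grasp_force: 0.0
```

Request:
apply_moves(steps=[[[0, 0, 0.25, 0, 0, 0, -0.2], [0, 0, 0.435, 0, 0, 0, -0.2], [0, 0, 0.435, 0, 0, 0, -0.2], [0, 0, 0.435, 0, 0, 0, 1], [0, 0, 0.435, 0, 0, 0, 1], [0, 0, 0.435, 0, 0, 0, 1], [0, 0, 0.435, 0, 0, 0, 1], [0, 0, 0.435, 0, 0, 0, 1]]], newtons=40)

```text
clock: 11.05
tool_pos: [0.5081, 0.1127, 0.0179]
tcp_rot: [[-0.944, 0.329, -0.002], [0.329, 0.944, -0.007], [-0.0, -0.007, -1.0]]
force: [0.1, -0.0, 6.8]
finger_gap: 0.248
grasp_force: 40.4
```

Request:
apply_moves(steps=[[[0, 0, -0.3, 0, 0, 0, 1], [0, 0, -0.6, 0, 0, 0, 1], [0, 0, -0.9, 0, 0, 0, 1], [0, 0, -0.9, 0, 0, 0, 1]]])

```text
clock: 11.45
tool_pos: [0.5096, 0.1134, 0.11]
tcp_rot: [[-0.944, 0.33, 0.002], [0.33, 0.944, -0.006], [-0.004, -0.005, -1.0]]
force: [0.6, -0.2, -1.0]
finger_gap: 0.245
grasp_force: 39.7
```

```bash
python3 - <<'E'
from h import *
plan([(.50,-.18,.16,69),(.513,-.387,.12,66)])
snap('scene','s3.png',(200,140,320,230),5)
E
```

```text
-0.293 -0.935 -0.161 -0.002 0.001 0.01 rows>=2.0
-0.303 -0.931 -0.163 -0.001 0.001 0.009 rows>=2.0
-0.311 -0.928 -0.165 -0.002 0.002 0.01 rows>=2.0
  at [ 0.5  -0.18  0.16]
-0.432 -0.943 0.2 0.0 -0.0 0.025 rows>=2.1
-0.456 -0.931 0.2 0.0 -0.0 0.025 rows>=2.1
  at [ 0.513 -0.387  0.12 ]
```

View pics/s3.png

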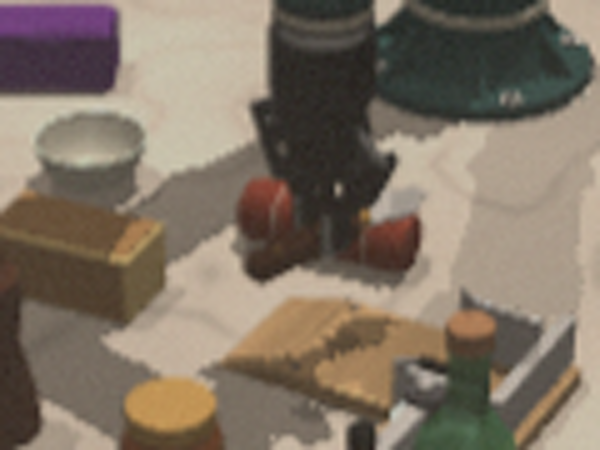

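The knife is held level (crop (320,240)). Carry it to the pan.

Request:
apply_moves(steps=[[[-0.29, -0.935, -0.16, 0, 0, 0.01, 1], [-0.29, -0.935, -0.16, 0, 0, 0.01, 1], [-0.29, -0.935, -0.16, 0, 0, 0.01, 1]]])

```text
clock: 11.8
tool_pos: [0.5018, 0.0049, 0.1216]
tcp_rot: [[-0.936, 0.351, -0.011], [0.351, 0.936, -0.016], [0.005, -0.018, -1.0]]
force: [-0.0, -0.2, -1.2]
finger_gap: 0.246
grasp_force: 39.7
```

Request:
apply_moves(steps=[[[-0.3, -0.93, -0.16, 0, 0, 0.01, 1], [-0.3, -0.93, -0.16, 0, 0, 0.01, 1], [-0.3, -0.93, -0.16, 0, 0, 0.01, 1]]])

```text
clock: 12.1
tool_pos: [0.4987, -0.0922, 0.1386]
tcp_rot: [[-0.932, 0.362, -0.01], [0.362, 0.932, -0.014], [0.004, -0.016, -1.0]]
force: [-0.0, 0.1, -1.2]
finger_gap: 0.248
grasp_force: 39.9
```

Request:
apply_moves(steps=[[[-0.31, -0.93, -0.16, 0, 0, 0.01, 1], [-0.31, -0.93, -0.16, 0, 0, 0.01, 1], [-0.31, -0.93, -0.16, 0, 0, 0.01, 1]]])

```text
clock: 12.4
tool_pos: [0.4956, -0.1898, 0.1556]
tcp_rot: [[-0.928, 0.372, -0.008], [0.372, 0.928, -0.013], [0.003, -0.015, -1.0]]
force: [-0.2, -0.4, -1.5]
finger_gap: 0.245
grasp_force: 39.9
```

Request:
apply_moves(steps=[[[-0.43, -0.94, 0.2, 0, 0, 0.025, 1], [-0.43, -0.94, 0.2, 0, 0, 0.025, 1], [-0.43, -0.94, 0.2, 0, 0, 0.025, 1]]])

```text
clock: 12.7
tool_pos: [0.5011, -0.2921, 0.1347]
tcp_rot: [[-0.919, 0.394, -0.01], [0.394, 0.919, -0.012], [0.004, -0.014, -1.0]]
force: [-0.4, 0.8, -1.3]
finger_gap: 0.248
grasp_force: 39.9
```

Request:
apply_moves(steps=[[[-0.45, -0.93, 0.2, 0, 0, 0.025, 1], [-0.45, -0.93, 0.2, 0, 0, 0.025, 1], [-0.45, -0.93, 0.2, 0, 0, 0.025, 1], [-0.45, -0.93, 0.2, 0, 0, 0.025, 1], [-0.45, -0.93, 0.2, 0, 0, 0.025, 1]]])

```text
clock: 13.2
tool_pos: [0.5092, -0.3852, 0.1173]
tcp_rot: [[-0.914, 0.406, -0.007], [0.406, 0.914, -0.006], [0.004, -0.008, -1.0]]
force: [-1.1, 1.4, -1.7]
finger_gap: 0.248
grasp_force: 39.9
```

```bash
python3 - <<'E'
from h import *
s=state();print(s['tool_pos'],s['force'],s['finger_gap'])
plan([(.513,-.387,.04,66),(.513,-.387,.007,66)])
c=.495,-.379
print('pan scene check', plane('scene',[[120+46/3.6,150+100/3.6],[120+222/3.6,150+40/3.6],[120+273/3.6,150+85/3.6],[120+95/3.6,150+150/3.6]],.03))
E
```

```text
[ 0.50920544 -0.38517633  0.11732503] [-1.09236192  1.37251468 -1.65122671] 0.2477350814434188
-0.045 0.005 0.773 -0.008 -0.003 0.001 rows>=1.5
  at [ 0.513 -0.387  0.04 ]
-0.0 0.0 0.33 -0.0 -0.0 -0.0 rows>=0.7
  at [ 0.513 -0.387  0.007]
pan scene check [[ 0.58561908 -0.47501355  0.03      ]
 [ 0.36854093 -0.38173229  0.03      ]
 [ 0.42954223 -0.25861674  0.03      ]
 [ 0.64159432 -0.34820452  0.03      ]]
```

Request:
apply_moves(steps=[[[-0.08, 0.06, 0.4, -0.008, 0, 0, 1], [-0.08, 0.06, 0.77, -0.008, 0, 0, 1], [-0.08, 0.06, 0.77, -0.008, 0, 0, 1]]])

```text
clock: 13.5
tool_pos: [0.5156, -0.3812, 0.037]
tcp_rot: [[-0.915, 0.404, -0.011], [0.404, 0.915, 0.005], [0.012, 0.0, -1.0]]
force: [-2.3, 0.5, -2.3]
finger_gap: 0.246
grasp_force: 39.9
```

Request:
apply_moves(steps=[[[0, 0, 0.15, 0, 0, 0, 1], [0, 0, 0.25, 0, 0, 0, 1], [0, 0, 0.3, 0, 0, 0, 1], [0, 0, 0.32, 0, 0, 0, 1], [0, 0, 0.32, 0, 0, 0, 1]]])

```text
clock: 14.0
tool_pos: [0.519, -0.3858, 0.0095]
tcp_rot: [[-0.913, 0.407, -0.002], [0.407, 0.913, -0.001], [0.001, -0.002, -1.0]]
force: [-0.4, 0.2, -0.8]
finger_gap: 0.246
grasp_force: 40.0
```

Request:
apply_moves(steps=[[[0, 0, 0.02, 0, 0, 0, 1], [0, 0, 0.03, 0, 0, 0, 1], [0, 0, 0.03, 0, 0, 0, 1]]])

```text
clock: 14.3
tool_pos: [0.5188, -0.3857, 0.0062]
tcp_rot: [[-0.913, 0.407, -0.002], [0.407, 0.913, -0.001], [0.001, -0.001, -1.0]]
force: [-1.5, 0.1, -0.7]
finger_gap: 0.244
grasp_force: 40.0
```

Request:
apply_moves(steps=[[[0, 0, 0.015, 0, 0, 0, 1], [0, 0, 0.03, 0, 0, 0, 1], [0, 0, 0.03, 0, 0, 0, 1]]])

```text
clock: 14.6
tool_pos: [0.519, -0.3858, 0.0049]
tcp_rot: [[-0.913, 0.407, -0.002], [0.407, 0.913, -0.002], [0.001, -0.003, -1.0]]
force: [-2.9, 1.3, 10.4]
finger_gap: 0.247
grasp_force: 41.4
```

Knife on the pan floor. Open a little, lift, and go to the cheese.

Request:
apply_moves(steps=[[[0, 0, 0, 0, 0, 0, 0], [0, 0, 0, 0, 0, 0, 0], [0, 0, 0, 0, 0, 0, 0], [0, 0, -0.2, 0, 0, 0, 0], [0, 0, -0.5, 0, 0, 0, 0], [0, 0, -1, 0, 0, 0, 0], [0, 0, -1, 0, 0, 0, -1], [0, 0, -1, 0, 0, 0, -1]]])

```text
clock: 15.4
tool_pos: [0.5198, -0.3861, 0.1045]
tcp_rot: [[-0.913, 0.407, 0.0], [0.407, 0.913, -0.002], [-0.001, -0.002, -1.0]]
force: [-0.7, 0.1, 0.7]
finger_gap: 0.824
grasp_force: 0.0
```

```bash
python3 - <<'E'
from h import *
plan([(.506,-.147,.13,4.4),(.506,-.147,.07,4.4),(.506,-.147,.018,4.4)])
E
```

```text
0.367 0.709 -0.087 -0.0 0.001 0.342 rows>=2.4
0.592 0.536 -0.086 -0.001 0.001 0.342 rows>=2.4
0.742 0.294 -0.086 -0.0 0.0 0.342 rows>=2.4
  at [ 0.506 -0.147  0.13 ]
-0.0 0.0 0.6 -0.0 0.0 0.0 rows>=1.2
  at [ 0.506 -0.147  0.07 ]
0.0 0.0 0.52 -0.0 0.0 0.0 rows>=1.0
  at [ 0.506 -0.147  0.018]
```

Request:
apply_moves(steps=[[[0.37, 0.71, -0.09, 0, 0, 0.34, -1], [0.37, 0.71, -0.09, 0, 0, 0.34, -1], [0.37, 0.71, -0.09, 0, 0, 0.34, -1]]])

```text
clock: 15.7
tool_pos: [0.5134, -0.2989, 0.1112]
tcp_rot: [[-0.717, 0.697, -0.005], [0.697, 0.717, 0.004], [0.006, -0.001, -1.0]]
force: [-0.2, -0.7, 0.3]
finger_gap: 1.005
grasp_force: 0.0
```

Request:
apply_moves(steps=[[[0.59, 0.536, -0.09, 0, 0, 0.342, -1], [0.59, 0.536, -0.09, 0, 0, 0.342, -1], [0.59, 0.536, -0.09, 0, 0, 0.342, -1]]])

```text
clock: 16.0
tool_pos: [0.5086, -0.2197, 0.1202]
tcp_rot: [[-0.427, 0.904, -0.005], [0.904, 0.427, 0.003], [0.005, -0.003, -1.0]]
force: [-0.0, 0.1, 0.9]
finger_gap: 0.996
grasp_force: 0.0
```

Request:
apply_moves(steps=[[[0.74, 0.294, -0.09, 0, 0, 0.342, -1], [0.74, 0.294, -0.09, 0, 0, 0.342, -1], [0.74, 0.294, -0.09, 0, 0, 0.342, -1], [0.74, 0.294, -0.09, 0, 0, 0.342, -1], [0.74, 0.294, -0.09, 0, 0, 0.342, -1]]])

```text
clock: 16.5
tool_pos: [0.504, -0.1471, 0.129]
tcp_rot: [[-0.08, 0.997, -0.004], [0.997, 0.08, -0.001], [-0.0, -0.004, -1.0]]
force: [0.1, 0.2, 0.2]
finger_gap: 0.996
grasp_force: 0.0
```

```bash
python3 - <<'E'
from h import *
plan([(.506,-.147,.085,4.4),(.506,-.147,.018,4.4)])
snap('scene','s4.png',(130,130,250,220),5)
E
```

```text
-0.001 0.022 0.44 -0.004 0.0 0.003 rows>=0.9
  at [ 0.506 -0.147  0.085]
0.001 0.0 0.67 -0.0 0.0 0.0 rows>=1.3
  at [ 0.506 -0.147  0.018]
```

View pics/s4.png

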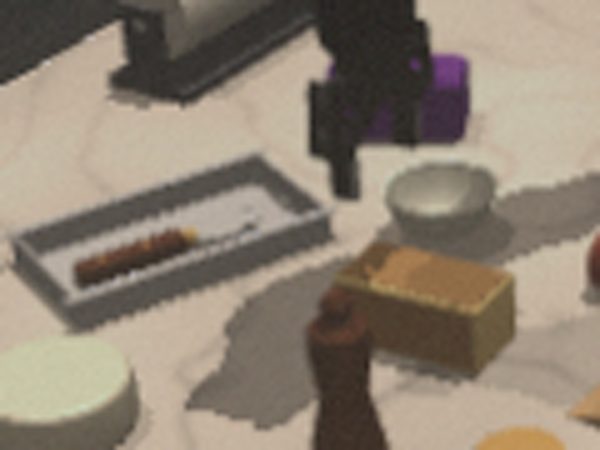

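The knife lies flat inside the pan (crop (165,245)) and the cheese is undisturbed. Grasp the cheese at its rear part.

Request:
apply_moves(steps=[[[0, 0.02, 0.44, 0, 0, 0, -1], [0, 0.02, 0.6, 0, 0, 0, -1], [0, 0.02, 0.7, 0, 0, 0, -1], [0, 0.02, 0.7, 0, 0, 0, -1]]])

```text
clock: 16.95
tool_pos: [0.5056, -0.1471, 0.0586]
tcp_rot: [[-0.078, 0.997, -0.005], [0.997, 0.078, -0.0], [0.0, -0.005, -1.0]]
force: [-0.6, -0.6, -0.1]
finger_gap: 1.0
grasp_force: 0.0
```

Request:
apply_moves(steps=[[[0, 0, 0.2, 0, 0, 0, -1], [0, 0, 0.41, 0, 0, 0, -1], [0, 0, 0.41, 0, 0, 0, -1]]])

```text
clock: 17.25
tool_pos: [0.5058, -0.1468, 0.0181]
tcp_rot: [[-0.079, 0.997, -0.004], [0.997, 0.079, -0.0], [-0.0, -0.004, -1.0]]
force: [0.5, -0.3, 0.7]
finger_gap: 1.0
grasp_force: 0.0
```

Request:
apply_moves(steps=[[[0, 0, 0, 0, 0, 0, 1], [0, 0, 0, 0, 0, 0, 1], [0, 0, 0, 0, 0, 0, 1], [0, 0, 0, 0, 0, 0, 1], [0, 0, 0, 0, 0, 0, 1]]], newtons=60)

```text
clock: 17.75
tool_pos: [0.5066, -0.147, 0.0203]
tcp_rot: [[-0.079, 0.997, -0.002], [0.997, 0.079, -0.002], [-0.001, -0.002, -1.0]]
force: [-1.4, -0.2, 6.5]
finger_gap: 0.764
grasp_force: 68.7
```

Request:
apply_moves(steps=[[[0, 0, -0.15, 0, 0, 0, 1], [0, 0, -0.3, 0, 0, 0, 1], [0, 0, -0.35, 0, 0, 0, 1], [0, 0, -0.35, 0, 0, 0, 1]]])

```text
clock: 18.15
tool_pos: [0.507, -0.1466, 0.0545]
tcp_rot: [[-0.079, 0.997, -0.0], [0.997, 0.079, -0.001], [-0.001, -0.001, -1.0]]
force: [-0.1, -1.0, -6.1]
finger_gap: 0.764
grasp_force: 69.7
```

```bash
python3 - <<'E'
from h import *
np.set_printoptions(precision=4,suppress=True)
C=lambda u,v:[180+(u+.5)/5-.5,140+(v+.5)/5-.5]
def pl(p,z):return plane('top',[C(*p)],z)[0]
th=np.radians(89.2);t=np.array([.4936,.1738]);X=np.array([np.cos(th),np.sin(th)]);Y=np.array([-X[1],X[0]])
for n,p,z in[('ramp-',(413,197),0),('ramp+',(400,347),0),('stop top L',(80,145),.058),('stop bot L',(62,318),.058),('stop R hi',(97,150),.058),('stop R lo',(80,315),.058),('fixjaw L top',(92,270),.064),('fixjaw R top',(160,278),.064),('movjaw L',(98,165),.064),('movjaw R',(175,172),.064),('bed corner',(57,320),.016),('bed2',(188,328),.016),('bed3',(218,178),.016),('pivot',(147,102),.078)]:
    w=pl(p,z);d=w[:2]-t;print(n,w,'clamp',d@X,d@Y)
snap('top','t2.png',(170,140,290,230),6)
s=state();print(s['tool_pos'],s['force'],s['moment'],s['finger_gap'])
E
```

```text
ramp- [0.5491 0.04   0.    ] clamp -0.1329931952434564 -0.0573934389443379
ramp+ [0.4366 0.0418 0.    ] clamp -0.13275136379429386 0.0551468765510477
stop top L [0.5553 0.2796 0.058 ] clamp 0.10664244259628243 -0.060189081506799254
stop bot L [0.4304 0.2788 0.058 ] clamp 0.10408072508574912 0.06462155977024715
stop R hi [0.5525 0.2672 0.058 ] clamp 0.09416715050094834 -0.0576134797016094
stop R lo [0.4335 0.2665 0.058 ] clamp 0.09185158193426839 0.06140305302394035
fixjaw L top [0.4648 0.2605 0.064 ] clamp 0.08632394605162676 0.030038856000352613
fixjaw R top [0.4627 0.2127 0.064 ] clamp 0.03850681559767744 0.031459070520489074
movjaw L [0.5402 0.2643 0.064 ] clamp 0.09111810952996469 -0.04528989604879802
movjaw R [0.5392 0.2096 0.064 ] clamp 0.036449349461490574 -0.045055916553240094
bed corner [0.4352 0.2898 0.016 ] clamp 0.1151576344786306 0.06002322883718649
bed2 [0.4365 0.1951 0.016 ] clamp 0.020527651260091023 0.05741102520338012
bed3 [0.5488 0.1837 0.016 ] clamp 0.010659703394483341 -0.05508087616272241
pivot [0.5847 0.2324 0.078 ] clamp 0.05983224214749457 -0.09028240642250328
[ 0.5065 -0.1466  0.054 ] [ 0.472  -0.5038 -5.9333] [-0.1857  0.0341 -0.0076] 0.7674076706058259
```

View pics/t2.png

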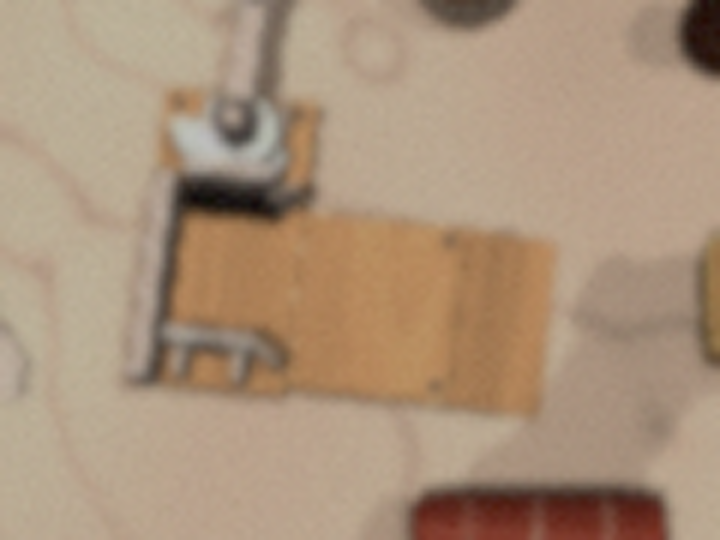

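The top view shows the clamp clear and the lever fully open, and the clamp fit agrees within about 3 mm. The cheese is held (weight and moment match an offset of about 34 mm). Next I plan the insertion.

```bash
python3 - <<'E'
from h import *
th=np.radians(89.2);t=np.array([.4936,.1738]);X=np.array([np.cos(th),np.sin(th)]);Y=np.array([-X[1],X[0]])
W=lambda x,y,z:(*(t+x*X+y*Y),z,-.8)
plan([W(-.11,-.004,.055),W(-.105,-.004,.042),W(-.015,-.004,.042)])
E
```

```text
0.702 0.021 -0.004 -0.001 0.0 0.03 rows>=1.4
0.702 -0.002 -0.004 -0.0 0.0 0.029 rows>=1.4
0.701 -0.022 -0.003 -0.001 0.0 0.03 rows>=1.4
  at [0.4961 0.0638 0.055 ]
0.05 -0.001 0.13 0.0 0.0 -0.0 rows>=0.3
  at [0.4961 0.0687 0.042 ]
0.9 0.0 -0.001 0.0 0.0 -0.0 rows>=1.8
  at [0.4974 0.1587 0.042 ]
```

Request:
apply_moves(steps=[[[0.25, 0, 0, 0, 0, 0.01, 1], [0.5, 0.01, 0, 0, 0, 0.02, 1], [0.7, 0.02, 0, 0, 0, 0.03, 1], [0.7, 0.02, 0, 0, 0, 0.03, 1]]])

```text
clock: 18.6
tool_pos: [0.5026, -0.0722, 0.0532]
tcp_rot: [[-0.054, 0.999, -0.003], [0.999, 0.054, 0.002], [0.002, -0.003, -1.0]]
force: [0.3, 0.3, -5.6]
finger_gap: 0.761
grasp_force: 69.6
```

Request:
apply_moves(steps=[[[0.35, 0, 0, 0, 0, 0.015, 1], [0.7, 0, 0, 0, 0, 0.03, 1], [0.7, 0, 0, 0, 0, 0.03, 1]]])

```text
clock: 18.9
tool_pos: [0.4999, -0.0004, 0.0535]
tcp_rot: [[-0.025, 1.0, -0.001], [1.0, 0.025, 0.004], [0.004, -0.001, -1.0]]
force: [1.0, 0.8, -6.3]
finger_gap: 0.76
grasp_force: 69.6
```

Request:
apply_moves(steps=[[[0.35, -0.01, 0, 0, 0, 0.015, 1], [0.6, -0.02, 0, 0, 0, 0.03, 1], [0.7, -0.02, 0, 0, 0, 0.03, 1], [0.7, -0.02, 0, 0, 0, 0.03, 1], [0.7, -0.02, 0, 0, 0, 0.03, 1]]])

```text
clock: 19.4
tool_pos: [0.4962, 0.0617, 0.0535]
tcp_rot: [[0.016, 1.0, -0.003], [1.0, -0.016, -0.002], [-0.002, -0.003, -1.0]]
force: [0.3, -0.6, -6.2]
finger_gap: 0.763
grasp_force: 69.6
```

```bash
cat >> h.py <<'E'
th=np.radians(89.2);t_=np.array([.4936,.1738]);X_=np.array([np.cos(th),np.sin(th)]);Y_=np.array([-X_[1],X_[0]])
W=lambda x,y,z,yaw=-.8:(*(t_+x*X_+y*Y_),z,yaw)
def cl():
    s=state();d=s['tool_pos'][:2]-t_;print('clamp xy',d@X_,d@Y_,s['tool_pos'],s['force'],s['moment'],s['finger_gap'])
E
python3 - <<'E'
from h import *
cl()
plan([W(-.105,-.004,.042),W(-.015,-.004,.042)])
E
```

```text
clamp xy -0.11207420103988658 -0.004117392556082249 [0.49615219 0.06167924 0.05353276] [ 0.26319737 -0.64066518 -6.24630724] [-0.21200494 -0.00958333  0.00575561] 0.7628189383561512
0.071 -0.001 0.115 -0.003 0.002 -0.002 rows>=0.3
  at [0.4961 0.0688 0.042 ]
0.9 0.0 0.0 -0.0 0.0 0.0 rows>=1.8
  at [0.4974 0.1587 0.042 ]
```

Request:
apply_moves(steps=[[[0.07, 0, 0.06, 0, 0, 0, 1], [0.07, 0, 0.115, 0, 0, 0, 1], [0.07, 0, 0.115, 0, 0, 0, 1]]])

```text
clock: 19.7
tool_pos: [0.496, 0.0696, 0.0415]
tcp_rot: [[0.016, 1.0, -0.004], [1.0, -0.016, -0.001], [-0.001, -0.004, -1.0]]
force: [-0.9, 0.2, -5.6]
finger_gap: 0.764
grasp_force: 69.5
```

Request:
apply_moves(steps=[[[0.1, 0, 0, 0, 0, 0, 1], [0.2, 0, 0, 0, 0, 0, 1], [0.3, 0, 0, 0, 0, 0, 1], [0.4, 0, 0, 0, 0, 0, 1], [0.5, 0, 0, 0, 0, 0, 1], [0.5, 0, 0, 0, 0, 0, 1]]])

```text
clock: 20.3
tool_pos: [0.4977, 0.1233, 0.0425]
tcp_rot: [[0.011, 1.0, -0.001], [1.0, -0.011, 0.001], [0.001, -0.001, -1.0]]
force: [-0.5, 0.4, -4.8]
finger_gap: 0.764
grasp_force: 69.6
```

Request:
apply_moves(steps=[[[0.1, 0, 0, 0, 0, 0, 1], [0.2, 0, 0, 0, 0, 0, 1], [0.3, 0, 0, 0, 0, 0, 1], [0.38, 0, 0, 0, 0, 0, 1], [0.38, 0, 0, 0, 0, 0, 1]]])

```text
clock: 20.8
tool_pos: [0.4982, 0.1607, 0.0424]
tcp_rot: [[0.012, 1.0, -0.001], [1.0, -0.012, 0.001], [0.001, -0.001, -1.0]]
force: [0.7, -0.0, -5.1]
finger_gap: 0.761
grasp_force: 69.6
```

Clear of the jaws. Lower it onto the bed.

Request:
apply_moves(steps=[[[0, 0, 0.03, 0, 0, 0, 1], [0, 0, 0.05, 0, 0, 0, 1], [0, 0, 0.05, 0, 0, 0, 1]]])

```text
clock: 21.1
tool_pos: [0.4975, 0.1574, 0.0369]
tcp_rot: [[0.016, 1.0, -0.003], [1.0, -0.016, -0.002], [-0.002, -0.003, -1.0]]
force: [-0.3, -0.3, -5.6]
finger_gap: 0.766
grasp_force: 69.6
```

Request:
apply_moves(steps=[[[0, 0, 0.01, 0, 0, 0, 1], [0, 0, 0.01, 0, 0, 0, 1]]])

```text
clock: 21.3
tool_pos: [0.4978, 0.1577, 0.0364]
tcp_rot: [[0.015, 1.0, -0.002], [1.0, -0.015, -0.001], [-0.001, -0.002, -1.0]]
force: [0.2, -0.6, -4.7]
finger_gap: 0.763
grasp_force: 69.9
```

Request:
apply_moves(steps=[[[0.025, 0, 0, 0, 0, 0, 1], [0.05, 0, 0, 0, 0, 0, 1], [0.05, 0, 0, 0, 0, 0, 1]]])

```text
clock: 21.6
tool_pos: [0.4982, 0.1644, 0.0364]
tcp_rot: [[0.014, 1.0, -0.001], [1.0, -0.014, 0.0], [0.0, -0.001, -1.0]]
force: [-0.4, 0.2, -5.4]
finger_gap: 0.767
grasp_force: 69.7
```

Request:
apply_moves(steps=[[[0.03, 0, 0.01, 0, 0, 0, 1], [0.03, 0, 0.01, 0, 0, 0, 1]]])

```text
clock: 21.8
tool_pos: [0.4982, 0.1644, 0.0363]
tcp_rot: [[0.015, 1.0, -0.002], [1.0, -0.015, -0.004], [-0.004, -0.002, -1.0]]
force: [0.1, -4.9, 6.4]
finger_gap: 0.763
grasp_force: 71.0
```

Request:
apply_moves(steps=[[[0.03, 0, 0, 0, 0, 0, 1], [0.03, 0, 0, 0, 0, 0, 1]]])

```text
clock: 22.0
tool_pos: [0.4984, 0.1673, 0.0363]
tcp_rot: [[0.016, 1.0, -0.002], [1.0, -0.016, -0.003], [-0.003, -0.002, -1.0]]
force: [-0.6, -5.5, 5.9]
finger_gap: 0.766
grasp_force: 71.0
```

Request:
apply_moves(steps=[[[0.02, 0, 0, 0, 0, 0, 1], [0.02, 0, 0, 0, 0, 0, 1]]])

```text
clock: 22.2
tool_pos: [0.4985, 0.1691, 0.0363]
tcp_rot: [[0.017, 1.0, -0.002], [1.0, -0.017, -0.004], [-0.004, -0.002, -1.0]]
force: [-0.7, -6.0, 6.0]
finger_gap: 0.764
grasp_force: 71.0
```

Request:
apply_moves(steps=[[[0.02, 0, 0, 0, 0, 0, 1], [0.02, 0, 0, 0, 0, 0, 1]]])

```text
clock: 22.4
tool_pos: [0.4985, 0.1699, 0.0363]
tcp_rot: [[0.018, 1.0, -0.002], [1.0, -0.018, -0.005], [-0.005, -0.002, -1.0]]
force: [-0.2, -7.4, 6.5]
finger_gap: 0.766
grasp_force: 71.0
```

Request:
apply_moves(steps=[[[0.02, 0, 0, 0, 0, 0, 1], [0.02, 0, 0, 0, 0, 0, 1]]])

```text
clock: 22.6
tool_pos: [0.4982, 0.1699, 0.0363]
tcp_rot: [[0.02, 1.0, -0.003], [1.0, -0.02, -0.007], [-0.007, -0.003, -1.0]]
force: [-0.8, -10.9, 8.3]
finger_gap: 0.764
grasp_force: 71.2
```

Request:
apply_moves(steps=[[[0.02, 0, 0, 0, 0, 0, 1], [0.02, 0, 0, 0, 0, 0, 1]]])

```text
clock: 22.8
tool_pos: [0.4979, 0.17, 0.0362]
tcp_rot: [[0.022, 1.0, -0.004], [1.0, -0.022, -0.01], [-0.01, -0.004, -1.0]]
force: [-0.7, -13.8, 9.8]
finger_gap: 0.762
grasp_force: 71.3
```

Against the back stop. Now move it sideways to the fixed jaw.

Request:
apply_moves(steps=[[[0, -0.02, -0.01, 0, 0, 0, 1], [0, -0.03, -0.01, 0, 0, 0, 1], [0, -0.03, -0.01, 0, 0, 0, 1]]])

```text
clock: 23.1
tool_pos: [0.4973, 0.1703, 0.0366]
tcp_rot: [[0.026, 1.0, -0.001], [1.0, -0.026, -0.008], [-0.008, -0.001, -1.0]]
force: [3.6, -13.6, -1.2]
finger_gap: 0.77
grasp_force: 69.7
```

Request:
apply_moves(steps=[[[0, -0.02, 0, 0, 0, 0, 1], [0, -0.02, 0, 0, 0, 0, 1]]])

```text
clock: 23.3
tool_pos: [0.4965, 0.1704, 0.0367]
tcp_rot: [[0.029, 1.0, 0.001], [1.0, -0.029, -0.007], [-0.007, 0.001, -1.0]]
force: [6.1, -12.6, -3.3]
finger_gap: 0.764
grasp_force: 69.6
```

Request:
apply_moves(steps=[[[0, -0.02, 0, 0, 0, -0.02, 1], [0, -0.02, 0, 0, 0, -0.02, 1], [0, -0.03, 0, 0, 0, -0.02, 1]]])

```text
clock: 23.6
tool_pos: [0.4947, 0.17, 0.0368]
tcp_rot: [[0.01, 1.0, 0.002], [1.0, -0.01, -0.007], [-0.007, 0.002, -1.0]]
force: [8.4, -12.7, -3.4]
finger_gap: 0.766
grasp_force: 69.7
```

```bash
python3 - <<'E'
from h import *
cl(); print(state()['tcp_rot'].round(3))
E
```

```text
clamp xy -0.003775508428302711 -0.0011452872137515462 [0.49469246 0.17000887 0.03681884] [  8.41108926 -12.74205353  -3.42037765] [-2.79459824 -1.66302591 -1.16521664] 0.7662781410834105
[[ 0.01   1.     0.002]
 [ 1.    -0.01  -0.007]
 [-0.007  0.002 -1.   ]]
```

Request:
apply_moves(steps=[[[-0.02, 0, 0, 0, 0, 0, -1], [-0.03, 0, 0, 0, 0, 0, -1], [-0.03, 0, 0, 0, 0, 0, -1], [-0.03, 0, 0, 0, 0, 0, -1], [-0.03, 0, -0.2, 0, 0, 0, -1], [-0.03, 0, -0.6, 0, 0, 0, -1], [-0.03, 0, -1, 0, 0, 0, -1], [-0.03, 0, -1, 0, 0, 0, -1]]])

```text
clock: 24.4
tool_pos: [0.4934, 0.177, 0.1409]
tcp_rot: [[-0.007, 1.0, 0.007], [1.0, 0.007, 0.004], [0.004, 0.007, -1.0]]
force: [1.1, 1.1, 0.3]
finger_gap: 1.001
grasp_force: 0.0
```

```bash
python3 - <<'E'
from h import *
cl()
a=L(-2,-.042,.062)
plan([(*a,.14,0),(*a,.0555,0)])
# numeric check of cheese in top view: rind mask within clamp
im=get_image('top')[:,:,::-1]; cv2.imwrite('pics/raw_t3.png',im)
E
```

```text
clamp xy 0.0031616642924003503 0.0002766988297843371 [0.49336747 0.17696522 0.14092705] [1.056633   1.08714964 0.33112001] [ 0.00834566 -0.02982678 -0.01424049] 1.001085147157038
0.057 0.769 0.01 0.003 -0.002 0.004 rows>=1.5
0.061 0.768 0.008 0.004 -0.002 0.003 rows>=1.5
  at [0.647  0.1896 0.14  ]
-0.0 0.0 0.845 -0.0 0.0 0.0 rows>=1.7
  at [0.647  0.1896 0.0555]
```

Request:
apply_moves(steps=[[[0.06, 0.77, 0, 0.003, -0.002, 0, 1], [0.06, 0.77, 0, 0.003, -0.002, 0, 1], [0.06, 0.77, 0, 0.003, -0.002, 0, 1]]])

```text
clock: 24.75
tool_pos: [0.5715, 0.1816, 0.1354]
tcp_rot: [[-0.005, 1.0, -0.002], [1.0, 0.005, -0.001], [-0.001, -0.002, -1.0]]
force: [-0.3, 0.4, -0.0]
finger_gap: 0.52
grasp_force: 0.0
```

Request:
apply_moves(steps=[[[0.06, 0.77, 0, 0.003, -0.002, 0, 1], [0.06, 0.77, 0, 0.003, -0.002, 0, 1], [0.06, 0.77, 0, 0.003, -0.002, 0, 1], [0.06, 0.77, 0, 0.003, -0.002, 0, 1], [0.06, 0.77, 0, 0.003, -0.002, 0, 1]]])

```text
clock: 25.25
tool_pos: [0.6417, 0.1876, 0.1346]
tcp_rot: [[-0.007, 1.0, -0.012], [1.0, 0.007, -0.006], [-0.006, -0.012, -1.0]]
force: [-1.0, -0.1, -0.8]
finger_gap: -0.002
grasp_force: 0.0
```

Request:
apply_moves(steps=[[[0, 0, 0.4, 0, 0, 0, 1], [0, 0, 0.7, 0, 0, 0, 1], [0, 0, 0.85, 0, 0, 0, 1], [0, 0, 0.85, 0, 0, 0, 1]]])

```text
clock: 25.65
tool_pos: [0.6406, 0.1866, 0.0484]
tcp_rot: [[-0.007, 1.0, -0.014], [1.0, 0.007, -0.007], [-0.007, -0.014, -1.0]]
force: [-0.9, -0.5, -0.4]
finger_gap: 0.006
grasp_force: 0.0
```

```bash
python3 - <<'E'
from h import *
s=state();print(s['tool_pos'],s['force'],s['joint_pos'].round(2))
seq([(*L(a,-.020,.062),.0555,a) for a in (0,8,16,24,32,40,48)])
E
```

```text
[0.64057037 0.18656691 0.04842402] [-0.85630261 -0.54767682 -0.44591165] [-0.25  0.75 -0.16  1.83  0.2   0.59 -0.52]
[ 0.27   0.08  -0.074] [-0.013  0.006  0.007]
[ 0.358  0.103 -0.075] [-0.014  0.005 -0.127]
[ 0.449  0.113 -0.075] [-0.014  0.004 -0.26 ]
[ 0.54   0.11  -0.076] [-0.015  0.003 -0.393]
[ 0.629  0.094 -0.076] [-0.015  0.002 -0.527]
[ 0.716  0.067 -0.076] [-0.015  0.001 -0.66 ]
[ 0.798  0.027 -0.076] [-0.015  0.    -0.793]
```

Request:
apply_moves(steps=[[[0.1, 0.06, -0.075, -0.014, 0.005, 0, 1], [0.2, 0.08, -0.075, -0.014, 0.005, 0, 1], [0.27, 0.08, -0.075, -0.014, 0.005, 0, 1], [0.36, 0.1, -0.075, -0.014, 0.005, -0.127, 1], [0.45, 0.113, -0.075, -0.014, 0.004, -0.26, 1], [0.54, 0.11, -0.075, -0.014, 0.003, -0.393, 1], [0.63, 0.094, -0.075, -0.014, 0.002, -0.527, 1], [0.716, 0.067, -0.075, -0.014, 0, -0.66, 1], [0.798, 0.027, -0.075, -0.014, 0, -0.793, 1], [0.798, 0.027, -0.075, -0.014, 0, -0.793, 1]]])

```text
clock: 26.65
tool_pos: [0.6487, 0.2682, 0.0598]
tcp_rot: [[-0.742, 0.67, 0.01], [0.67, 0.743, 0.003], [-0.005, 0.009, -1.0]]
force: [2.3, -1.3, 1.5]
finger_gap: 0.004
grasp_force: 1.3
```

```bash
python3 - <<'E'
from h import *
s=state();print(s['tool_pos'],s['force'],s['joint_pos'].round(2))
seq([(*L(a,-.020,.062),.0555,a) for a in (48,54,60,66,72,78,82,86,89)])
E
```

```text
[0.64872925 0.26816873 0.0597874 ] [ 2.29635425 -1.2812976   1.47308656] [-0.22  0.78 -0.37  1.76  0.43  0.67  0.01]
[ 0.032 -0.053  0.042] [ 0.009  0.005 -0.001]
[ 0.098 -0.036  0.042] [ 0.009  0.006 -0.101]
[ 0.165 -0.025  0.042] [ 0.008  0.006 -0.201]
[ 0.233 -0.022  0.041] [ 0.008  0.007 -0.301]
[ 0.301 -0.025  0.041] [ 0.008  0.007 -0.401]
[ 0.369 -0.036  0.041] [ 0.007  0.007 -0.501]
[ 0.413 -0.047  0.04 ] [ 0.007  0.008 -0.568]
[ 0.456 -0.062  0.04 ] [ 0.007  0.008 -0.634]
[ 0.488 -0.074  0.04 ] [ 0.007  0.008 -0.684]
```

Request:
apply_moves(steps=[[[0.03, -0.05, 0.04, 0.009, 0.005, 0, 1], [0.1, -0.04, 0.04, 0.009, 0.006, -0.1, 1], [0.165, -0.025, 0.04, 0.008, 0.006, -0.2, 1], [0.233, -0.022, 0.04, 0.008, 0.006, -0.3, 1], [0.3, -0.025, 0.04, 0.008, 0.007, -0.4, 1], [0.37, -0.036, 0.04, 0.007, 0.007, -0.5, 1], [0.37, -0.036, 0.04, 0.007, 0.007, -0.5, 1]]])

```text
clock: 27.35
tool_pos: [0.6181, 0.2889, 0.0547]
tcp_rot: [[-0.978, 0.21, -0.001], [0.21, 0.978, -0.002], [0.001, -0.002, -1.0]]
force: [3.9, -0.2, 0.7]
finger_gap: 0.005
grasp_force: 2.3
```

```bash
python3 - <<'E'
from h import *
s=state();print(s['tool_pos'],s['tcp_rot'].round(3),s['force'])
seq([(*L(a,-.020,.062),.0555,min(a,89)) for a in (78,81,84,87,90,92)])
E
```

```text
[0.61812975 0.28887119 0.05468229] [[-0.978  0.21  -0.001]
 [ 0.21   0.978 -0.002]
 [ 0.001 -0.002 -1.   ]] [ 3.91064782 -0.21882465  0.65690104]
[-0.005  0.015 -0.008] [-0.002 -0.001 -0.002]
[ 0.027  0.024 -0.008] [-0.002 -0.001 -0.052]
[ 0.061  0.032 -0.008] [-0.002 -0.001 -0.102]
[ 0.094  0.038 -0.008] [-0.002 -0.001 -0.152]
[ 0.128  0.042 -0.008] [-0.002 -0.001 -0.186]
[ 0.151  0.044 -0.008] [-0.002 -0.001 -0.186]
```

Request:
apply_moves(steps=[[[0.03, 0.02, 0, 0, 0, -0.05, 1], [0.06, 0.03, 0, 0, 0, -0.1, 1], [0.095, 0.035, 0, 0, 0, -0.15, 1], [0.11, 0.035, 0, 0, 0, -0.18, 1], [0.11, 0.035, 0, 0, 0, -0.18, 1]]])

```text
clock: 27.85
tool_pos: [0.6096, 0.2936, 0.0547]
tcp_rot: [[-1.0, 0.026, 0.0], [0.026, 1.0, -0.003], [-0.0, -0.003, -1.0]]
force: [6.9, -2.1, 0.5]
finger_gap: 0.003
grasp_force: 3.4
```

Request:
apply_moves(steps=[[[0.02, 0, 0, 0, 0, 0, 1], [0.02, 0, 0, 0, 0, 0, 1]]])

```text
clock: 28.05
tool_pos: [0.6079, 0.2939, 0.0547]
tcp_rot: [[-1.0, 0.026, 0.001], [0.026, 1.0, -0.002], [-0.001, -0.002, -1.0]]
force: [6.6, -0.2, -0.2]
finger_gap: 0.0
grasp_force: 3.6
```

Request:
apply_moves(steps=[[[0.02, 0, 0, 0, 0, 0, 1], [0.02, 0, 0, 0, 0, 0, 1]]])

```text
clock: 28.25
tool_pos: [0.6066, 0.2941, 0.0548]
tcp_rot: [[-1.0, 0.026, 0.002], [0.026, 1.0, -0.002], [-0.002, -0.001, -1.0]]
force: [8.0, -0.7, -1.2]
finger_gap: 0.0
grasp_force: 4.2
```

Request:
apply_moves(steps=[[[0.02, 0, 0, 0, 0, 0, 1], [0.02, 0, 0, 0, 0, 0, 1]]])

```text
clock: 28.45
tool_pos: [0.6065, 0.2941, 0.0548]
tcp_rot: [[-1.0, 0.027, 0.005], [0.027, 1.0, -0.0], [-0.005, -0.0, -1.0]]
force: [12.0, -1.7, -3.2]
finger_gap: -0.002
grasp_force: 5.7
```

Request:
apply_moves(steps=[[[0.02, 0, 0, 0, 0, 0, 1], [0.02, 0, 0, 0, 0, 0, 1]]])

```text
clock: 28.65
tool_pos: [0.6065, 0.2941, 0.0549]
tcp_rot: [[-1.0, 0.027, 0.008], [0.027, 1.0, 0.001], [-0.008, 0.001, -1.0]]
force: [14.7, -0.4, -5.8]
finger_gap: -0.003
grasp_force: 7.1
```

Request:
apply_moves(steps=[[[0.02, 0, 0, 0, 0, 0, 1], [0.02, 0, 0, 0, 0, 0, 1]]])

```text
clock: 28.85
tool_pos: [0.6065, 0.294, 0.055]
tcp_rot: [[-1.0, 0.028, 0.011], [0.028, 1.0, 0.002], [-0.011, 0.002, -1.0]]
force: [17.5, -0.6, -7.5]
finger_gap: 0.001
grasp_force: 8.6
```

The lever is hard against its shut stop. Back off, lift, and check by numbers (picture views are used up).

Request:
apply_moves(steps=[[[-0.2, 0, 0, 0, 0, 0, 1], [-0.3, 0, 0, 0, 0, 0, 1], [-0.3, 0, -0.5, 0, 0, 0, 1], [-0.3, 0, -1, 0, 0, 0, 1], [-0.3, 0, -1, 0, 0, 0, 1]]])

```text
clock: 29.35
tool_pos: [0.6287, 0.299, 0.1609]
tcp_rot: [[-1.0, 0.023, 0.004], [0.023, 1.0, 0.005], [-0.003, 0.006, -1.0]]
force: [0.3, 0.3, 0.3]
finger_gap: -0.0
grasp_force: 0.0
```

Request:
apply_moves(steps=[[[0, -0.8, -0.7, 0, 0, 0, 1], [0, -0.8, -0.7, 0, 0, 0, 1], [0, -0.8, -0.7, 0, 0, 0, 1]]])

```text
clock: 29.65
tool_pos: [0.6266, 0.2098, 0.2266]
tcp_rot: [[-1.0, 0.029, -0.002], [0.029, 1.0, -0.005], [0.002, -0.005, -1.0]]
force: [0.9, -0.2, -0.7]
finger_gap: 0.003
grasp_force: 0.0
```

Request:
apply_moves(steps=[[[0, -1, -0.1, 0, 0, 0, 1], [0, -1, -0.1, 0, 0, 0, 1], [0, -1, -0.1, 0, 0, 0, 1]]])

```text
clock: 29.95
tool_pos: [0.6225, 0.1049, 0.2325]
tcp_rot: [[-0.999, 0.034, -0.009], [0.034, 0.999, -0.01], [0.008, -0.01, -1.0]]
force: [0.5, -0.6, -0.1]
finger_gap: -0.001
grasp_force: 0.0
```

Request:
apply_moves(steps=[[[0, -1, 0, 0, 0, 0, 1], [0, -1, 0, 0, 0, 0, 1], [0, -1, 0, 0, 0, 0, 1]]])

```text
clock: 30.25
tool_pos: [0.6194, 0.0049, 0.232]
tcp_rot: [[-0.999, 0.035, -0.01], [0.035, 0.999, -0.009], [0.01, -0.009, -1.0]]
force: [-0.3, -0.5, -0.4]
finger_gap: -0.0
grasp_force: 0.0
```

Request:
apply_moves(steps=[[[0, -1, 0, 0, 0, 0, 1], [0, -1, 0, 0, 0, 0, 1], [0, -1, 0, 0, 0, 0, 1], [0, -1, 0, 0, 0, 0, 1]]])

```text
clock: 30.65
tool_pos: [0.6174, -0.0862, 0.2333]
tcp_rot: [[-1.0, 0.026, -0.008], [0.026, 1.0, -0.001], [0.008, -0.002, -1.0]]
force: [0.7, 0.9, 0.0]
finger_gap: -0.005
grasp_force: 0.0
```

```bash
python3 - <<'E'
from h import *
np.set_printoptions(precision=4,suppress=True)
s=state();print(s['clock'],s['tool_pos'])
im=get_image('top')[:,:,::-1].copy();cv2.imwrite('pics/raw_t4.png',im);t0=cv2.imread('pics/raw_t0.png');t2=cv2.imread('pics/raw_t3.png')
# knob: dark blob around lever end
def cm(w):d=np.array(w[:2])-t_;return d@X_,d@Y_
def knob(img):
    g=cv2.cvtColor(img,cv2.COLOR_BGR2GRAY)[145:162,174:196];m=(g<60);v,u=np.nonzero(m)
    return m.sum(),(plane('top',[[u.mean()+174,v.mean()+145]],.095)[0] if m.any() else None)
for n,i in(('t0',t0),('now',im)):
    c,w=knob(i);print(n,c,w,cm(w) if w is not None else '')
    if w is not None:print(np.degrees(np.arctan2(w[1]-p[1],w[0]-p[0])))
# cheese: rind edges along the clamp axis: sample brightness/hue along x at z=.06 and y
hsv=cv2.cvtColor(im,cv2.COLOR_BGR2HSV)
def line(f,rng):
    P=[[*f(a),.06] for a in rng];uv=np.round(proj('top',P)).astype(int)
    return [tuple(int(q) for q in im[v,u]) for u,v in uv]
for nm,f,r in(('along x',lambda a:t_+a*X_,np.arange(-.07,.111,.01)),('across at x=-.01',lambda a:t_-.01*X_+a*Y_,np.arange(-.06,.061,.01))):
    print(nm);print([(round(float(a),3),c) for a,c in zip(r,line(f,r))])
d=cv2.absdiff(im,t0).max(2)
cs,_=cv2.findContours((cv2.GaussianBlur(d,(5,5),0)>45).astype('uint8'),0,1)
print([cv2.boundingRect(c) for c in cs if cv2.contourArea(c)>25])
E
```

```text
30.65 [ 0.6174 -0.0862  0.2333]
t0 16 [0.6004 0.315  0.095 ] (np.float64(0.14266166250643916), np.float64(-0.10483147674107206))
80.28699906909948
now 13 [0.5864 0.3164 0.095 ] (np.float64(0.1438935694246885), np.float64(-0.09081310048305033))
90.060047269056
along x
[(-0.07, (86, 127, 170)), (-0.06, (98, 143, 189)), (-0.05, (96, 141, 188)), (-0.04, (67, 99, 133)), (-0.03, (82, 129, 160)), (-0.02, (82, 128, 176)), (-0.01, (78, 123, 172)), (0.0, (76, 121, 172)), (0.01, (76, 121, 171)), (0.02, (79, 124, 175)), (0.03, (77, 121, 173)), (0.04, (79, 123, 174)), (0.05, (74, 119, 170)), (0.06, (78, 123, 172)), (0.07, (79, 124, 173)), (0.08, (81, 124, 174)), (0.09, (84, 129, 174)), (0.1, (142, 164, 185)), (0.11, (136, 157, 178))]
across at x=-.01
[(-0.06, (146, 170, 192)), (-0.05, (135, 157, 182)), (-0.04, (88, 127, 162)), (-0.03, (78, 123, 172)), (-0.02, (76, 122, 172)), (-0.01, (81, 127, 177)), (0.0, (78, 123, 172)), (0.01, (80, 126, 174)), (0.02, (80, 126, 175)), (0.03, (80, 124, 148)), (0.04, (62, 96, 130)), (0.05, (92, 134, 179)), (0.06, (96, 128, 160))]
[(235, 356, 13, 19), (250, 295, 9, 10), (505, 286, 7, 7), (309, 236, 11, 14), (282, 180, 43, 25), (195, 173, 25, 21), (236, 169, 16, 29), (181, 148, 15, 12), (284, 72, 204, 312)]
```

```bash
python3 -c "
from cell import close_job
print(close_job())"
```

```text
the job is handed in; nothing more can be done
None
```

I handed the job in at about 31 s: lever swung open, knife laid flat in the pan, cheese right way up against the back stop, and lever turned back to its shut stop. The last check was on image and force numbers only, because my picture views were used up.

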